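# Hold a slotted plate to the viewing window, then pack it

### The arm

A 6-joint arm with a two-finger parallel gripper is mounted at the origin on a cart in front of the work surface, level with it; the furniture and walls round the work are solid. World frame = base frame: x ahead of the robot, y to its left, z up, the work surface at z = 0. Lengths are in m, angles in rad, forces in N, time in s.
With the tool pointing down it reaches from about 0.25 to 0.725 m from the base axis. Payload 9.7 kg.
Tool frame: the origin (TCP) lies at the very end of the fingers, on their centre line; the grasp point (between the pads) lies 19 mm behind it (ctrl.grasp_offset is the distance from the TCP to the grasp point, in m); z points along the fingers, y is the line along which they close (so a half turn about z gives the same grasp; the last joint's range is limited). The gripper opens to 85 mm and grips with 20 to 120 N. Pads are 22 mm wide; open, the fingers measure 114 mm over their backs; the gripper's body (76 mm by 85 mm) begins 54 mm behind the grasp point. The pads swing forward as they close: fully open they stand 13 mm farther back than shut.
Start: joints at [-1.304, 0.087, 0.176, 1.66, 0, 1.571], TCP at [0.145, -0.531, 0.203] pointing down, gripper open.
Joint ranges: [-3.13, 3.13], [-0.85, 1.81], [-1.15, 1.24], [-2.2, 2.28], [-1.44, 1.52], [-3.14, 3.14]. Speed limits (rad/s): [2.22, 2.22, 2.57, 3.14, 3.14, 3.14].

### API

Orientations are given as a unit quaternion [w, x, y, z].
In Python, from station import ctrl, viewer gives the robot as it stands. The module is installed in compiled form; this text tells all that it offers.
- The arm moves only by the tool carry_out, never from a script. Its argument "targets" is a list of rows, each a list of 3 entries, a list of its own where there are three numbers: the turn, a rotation vector about the tool's x, y, z in rad, then the shift along the tool's x, y, z in mm, then the closure, from -1 (fully open) to 1 (shut). In form: [[[ax, ay, az], [tx, ty, tz], fingers], ...]. A call has 1 to 5 rows; each row is the pose to reach, as a shift and turn from the pose commanded when the call began, along the tool's axes at that moment; what a row does not reach only later rows make up. A row lasts 1/10 s, in which the tool goes at most 50 mm and 8.59 degrees, less where a joint would pass 70% of its speed; a pose out of reach is approached as far as the arm can. A call with a gripper value outside its range is refused whole. The fingers move at their own pace and stop on an object; "newtons" is the grip in N (left out, the last holds). Time passes only in rows, so rows that repeat a pose let the fingers close. It gives the time, the measured TCP pose, the force, the opening and the grip force at its end, in the units of the state.
- ctrl.get_obs(): the state, without advancing time (a new reading comes with each control period).
- viewer.camera(name): name is "side" or "top"; returns (picture, depth): 384x512x3 uint8, red, green, blue; 384x512 float32, m along the optical axis (not along the pixel's ray), 0 where there is no reading.
- viewer.camera_info(name): a dict with "K" (3x3 intrinsics, pixels), "extrinsics" (4x4, takes a point from world to camera coordinates). Camera axes: x right, y down, z forward; pixel columns grow to the right and rows downward; lengths in m; the calibration is good to about 2 mm. A picture is of the moment at which its call begins. camera_info takes no time and is no camera call.
- ctrl.close_job(): hands the job in; it is judged then, once.
The state is a dict: "clock": time; "qpos": joint angles; "dq": joint speeds; "tau": joint torques, N m; "eef_pos": TCP position; "eef_rot": TCP orientation; "wrist_force": force on the tool from outside, world axes, zero at the start; "ft_torque": the same for the moment, N m; "opening": finger opening in m; "grip_force": force on a finger pad.
Only numpy, scipy, OpenCV 4.12 (cv2) and the standard library are available. Lean on these libraries where they do the work, as an engineer would, in place of code of your own. Each camera call takes 0.05 s, during which the arm holds its last target. There are 200 camera calls.

### The job

Take the slotted plate off the sloping rest and lift it to the tilted white viewing window on the post: hold it there squarely, centred on the window with its underside against the pane, pressing the spring-backed pane in only lightly, still for two seconds. Then lay it down (do not drop it) flat in the tray, same way up, and slide it up snug against the plate already packed there, leaving both flat in the tray. Leave the tin, bottle and tape roll alone.

Things in the scene. Friction and masses are not known exactly. Their poses are not given: they have to be found in the camera images.
- plate: Slotted aluminium plate, 130 x 60 x 12 mm (x, y, z), with four through-slots between cross webs; 0.15 to 0.3 kg. Origin: centre of its underside; x along its length, y across, z out of its upper face. At the start it lies on the sloping rest with x pointing up the slope (35 deg), upper face toward robot and up. Its long edges (60 mm apart) overhang the narrower rest and are free to be gripped.
- rest: Fixed grey sloping rest, base 150 x 100 x 8 mm; its bed is 34 mm wide, sloped 35 deg, low end toward -x (the robot), with a 12 mm high lip at the low end. Origin: centre of the underside of the base; the plate's underside centre lies 85 mm above it. Only its yaw varies.
- stand: Fixed viewing stand: base 140 x 110 x 12 mm, a post, and on it a head that is tilted back about y, axis 170 mm above the bench. Origin: centre of the underside of the base. The head carries the white window pane, 112 x 40 mm, which is spring-backed: 0.7 N per mm, about 12 mm of travel, then a hard stop. The pane must carry 2 to 15 N.
- view_mark (a point): Marked viewing place on the stand's head: window centre; x up the slope (24 to 42 deg) along the window, z out of it (up, toward the robot). The pane is on an adjustable carriage, setting not told: its face stands 0 to 12 mm further out along z than this point; find it by touch. The head is at most 40 mm wide along y, so fingers can straddle it; two low end markers at x = +-72 mm.
- tray: Fixed open grey tray, outside 148 x 206 x 22 mm (x, y, z), walls and floor 5 mm, inside 138 x 196 mm. Origin: centre of its underside; inner floor at z = 5 mm. The plate goes in with its length along the tray's x, on the +y side of the packed plate.
- packed_plate: A second plate of the same kind and size, already lying flat in the tray near its -y wall, length along the tray's x. Loose. Origin: centre of its underside; same axes as the tray.
- putty_tin: Bystander: round tin, 62 mm across, 29 mm high, standing behind the work. Origin: centre of underside.
- oil_bottle: Bystander: small bottle with red spout, 37 mm across, 104 mm high. Origin: centre of underside.
- masking_tape: Bystander: roll of tape, 93 mm across, 24 mm high, lying. Origin: centre of underside.

How it is judged:
On the way:
1. the plate is held by the fingers against the viewing window: centred within 10 mm, parallel within about 7 deg, pressing the pane with 1.5 to 16 N, still, for 1.5 s (contact force between the fingers and plate above 1 N and contact force between plate and stand between 1.5 and 16 N and x of plate in the frame of view_mark between -0.01 and 0.01 m and y of plate in the frame of view_mark between -0.01 and 0.01 m and angle between the z axis of plate and the z axis of view_mark, either way round below 0.12 rad and angle between the x axis of plate and the x axis of view_mark, either way round below 0.14 rad and linear speed of plate below 0.03 m/s), for 1.5 s.
At the end, for the whole second after the job is handed in: The plate lies flat in the tray, upper face up, beside the packed plate on its +y side: the gap between them under 7 mm, their ends within 12 mm of level and parallel within 5 deg; the plate is within 10 mm of the tray's middle along x; both plates flat (3.4 deg) on the tray floor and at rest (y of plate in the frame of packed_plate between 0.057 and 0.067 m and x of plate in the frame of packed_plate between -0.012 and 0.012 m and angle between the x axis of plate and the x axis of packed_plate, either way round below 0.09 rad and z of plate in the frame of tray between 0.002 and 0.009 m and z of packed_plate in the frame of tray between 0.002 and 0.009 m and angle between each of plate, packed_plate's own z axis and vertical below 0.06 rad and x of plate in the frame of tray between -0.01 and 0.01 m and y of plate in the frame of tray between -0.045 and 0.07 m and y of packed_plate in the frame of tray below -0.04 m and linear speed of each of plate, packed_plate below 0.02 m/s); the robot touches nothing.
It fails at once if the plate is pressed on the viewing stand with more than 35 N (contact force between plate and stand above 35 N).
It fails at once if the plate is dropped (falls free faster than 0.7 m/s) (contact force between the fingers and plate below 0.05 N and linear speed of plate above 0.7 m/s).
It fails at once if the tin, bottle or tape roll is moved more than 20 mm (distance of any of putty_tin, oil_bottle, masking_tape from where it was at the start of the episode above 0.02 m).
It also fails if it takes over 72 s, if anything falls off the work surface, if the arm or the gripper's body presses on something with over 40 N, if the wrist force passes 120 N, or if a joint passes its speed limit or range.

## Working session

There is one attempt and no reset: what is moved stays moved. The work goes in short steps, Python scripts to look and compute and a tool call to move; the robot and the scene stay as the last step left them, time stands still between calls to the robot, and variables do not carry over. Pictures are saved under pics/ and viewed, at most 10 in all, crops included, and the job is handed in when it is done.

Besides the shell and the picture viewer there is one more tool, called after ">>>" by a JSON object that holds its "fn" and its "kwargs", one argument or row to a line. carry_out: Moves the arm, as the interface text tells. Its arguments: {"type":"object","properties":{"targets":{"type":"array","items":{"type":"array"}},"newtons":{"type":"number"}},"required":["targets"]}

```bash
mkdir -p pics
cat > h.py <<'E'
import numpy as np, cv2
from scipy.spatial.transform import Rotation as R
from station import ctrl, viewer
def cam(n):
    im,d=viewer.camera(n); i=viewer.camera_info(n); return im,d,np.array(i["K"]),np.array(i["extrinsics"])
def cloud(d,K,E):
    v,u=np.indices(d.shape); p=np.stack([(u-K[0,2])/K[0,0]*d,(v-K[1,2])/K[1,1]*d,d],-1)
    w=(p-E[:3,3])@E[:3,:3]; w[d<=0]=np.nan; return w
def save(n,im): cv2.imwrite("pics/"+n,cv2.cvtColor(im,cv2.COLOR_RGB2BGR))
def tool():
    o=ctrl.get_obs(); q=np.array(o["eef_rot"]); return np.array(o["eef_pos"]),R.from_quat(q[[1,2,3,0]]).as_matrix(),o
def delta(Rt,pt,p0,R0):
    "turn (rad) and shift (mm) in tool axes from pose p0,R0 to pt,Rt"
    return R.from_matrix(R0.T@Rt).as_rotvec().round(4),(R0.T@(pt-p0)*1000).round(1)
E
python3 - <<'E'
from h import *
for n in("side","top"):
    im,d,K,E=cam(n); save(n+"0.png",im); np.savez(n+"0.npz",im=im,d=d,K=K,E=E)
    print(n,K.round(1).tolist(),(-E[:3,:3].T@E[:3,3]).round(3),E[2,:3].round(3))
o=ctrl.get_obs(); print(o, ctrl.grasp_offset)
E
```

```text
side [[493.6, 0.0, 259.6], [0.0, 493.6, 189.6], [0.0, 0.0, 1.0]] [-0.142  0.306  1.579] [ 0.464 -0.2   -0.863]
top [[352.9, 0.0, 250.5], [0.0, 352.9, 189.3], [0.0, 0.0, 1.0]] [ 0.518 -0.03   1.122] [ 0.119  0.015 -0.993]
{'clock': 0.1, 'qpos': array([-1.30399804e+00,  8.74346086e-02,  1.75196220e-01,  1.65974956e+00,
       -1.01238822e-06,  1.57079365e+00]), 'dq': array([-0.00047647, -0.00241414,  0.00111821, -0.00016464, -0.00012029,
        0.00046574]), 'tau': array([-9.00413670e-04, -5.21558583e+01,  4.65656519e+01,  1.60427060e-02,
       -1.37310758e-05,  2.37042156e-05]), 'eef_pos': array([ 0.14494571, -0.53032745,  0.20242892]), 'eef_rot': array([-5.90449422e-04,  9.91115167e-01,  1.33005151e-01, -7.97459457e-05]), 'wrist_force': array([-0.39836153, -0.12275299,  0.25206976]), 'ft_torque': array([-0.0210166 ,  0.00594603,  0.01584833]), 'grip_force': 0.0, 'opening': 0.0852763815303369} 0.0187
```

View pics/side0.png

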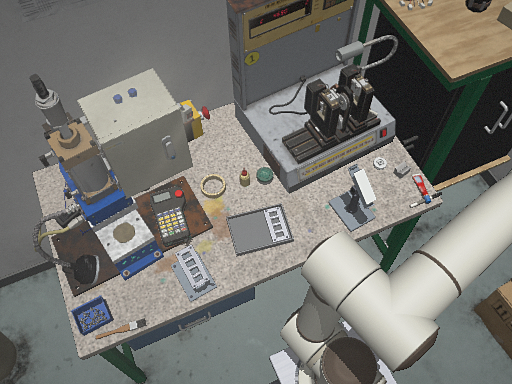

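View pics/top0.png

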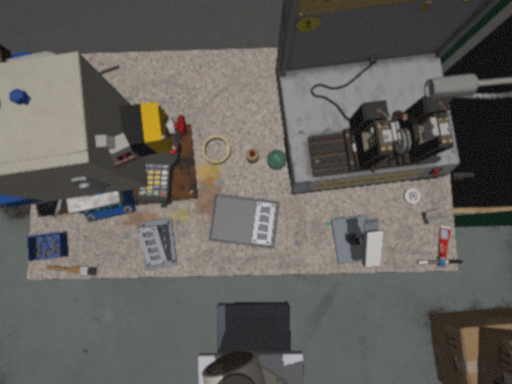

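Side view: plate on its rest at about (193,268), tray at (262,228) with the packed plate at (275,224), and the stand's window at (364,187). Top view: plate (155,245), tray (245,220), window (374,248).

Run:
```python
from h import *
D={n:np.load(n+"0.npz") for n in("side","top")}
W={n:cloud(D[n]["d"],D[n]["K"],D[n]["E"]) for n in D}
box={"side":{"plate":(165,230,240,305),"tray":(220,300,200,255),"win":(325,385,160,232)},
"top":{"plate":(128,185,212,275),"tray":(203,285,188,252),"win":(325,392,208,275)}}
tiles=[]
for n in D:
    for k,(a,b,c,e) in box[n].items():
        im=D[n]["im"][c:e,a:b]; w=W[n][c:e,a:b].reshape(-1,3); w=w[~np.isnan(w[:,0])]
        tiles.append(cv2.resize(im,(266,266),interpolation=cv2.INTER_NEAREST))
        if k!="tray":
            m=w[w[:,2]>(0.04 if k=="plate" else 0.12)]
            if k=="win": m=m[m[:,2]<0.3]
            best=0
            rng=np.random.default_rng(0)
            for _ in range(500):
                t=m[rng.choice(len(m),3,False)]; nn=np.cross(t[1]-t[0],t[2]-t[0]); 
                if np.linalg.norm(nn)<1e-6: continue
                nn/=np.linalg.norm(nn); i=abs((m-t[0])@nn)<.003
                if i.sum()>best: best=i.sum();I=i
            q=m[I]; c0=q.mean(0); nn=np.linalg.svd(q-c0)[2][2]; nn*=np.sign(nn[2])
            yaw=np.arctan2(-nn[1],-nn[0]); X=np.array([nn[2]*np.cos(yaw),nn[2]*np.sin(yaw),np.hypot(nn[0],nn[1])]); Y=np.cross(nn,X)
            xy=np.c_[(q-c0)@X,(q-c0)@Y].astype(np.float32); r=cv2.minAreaRect(xy)
            print(n,k,len(q),"res",((q-c0)@nn).std().round(4),"n",nn.round(3),"tilt",np.degrees(np.arccos(nn[2])).round(1),"yaw",np.degrees(yaw).round(1),"rectc",(c0+r[0][0]*X+r[0][1]*Y).round(4),np.round(r[1],3),round(r[2],1),"mean",c0.round(4), "zrange",q[:,2].min().round(3),q[:,2].max().round(3))
        else:
            m=w[(w[:,2]>.012)&(w[:,2]<.035)]; r=cv2.minAreaRect(m[:,:2].astype(np.float32)); print(n,k,np.round(r[0],4),np.round(r[1],4),round(r[2],1),"z",np.percentile(w[:,2],[5,25,50,75,95]).round(4))
        print("   bench z",np.percentile(w[:,2],10).round(4))
g=np.vstack([np.hstack(tiles[:3]),np.hstack(tiles[3:])]); save("tiles.png",g)
```

```text
side plate 358 res 0.0016 n [-0.569 -0.037  0.822] tilt 34.7 yaw 3.7 rectc [0.483  0.2761 0.0951] [0.137 0.059] 3.1 mean [0.4839 0.276  0.0957] zrange 0.054 0.136
   bench z -0.0028
side tray [ 0.5681 -0.0012] [0.2754 0.2167] 69.6 z [-0.0032  0.0015  0.0054  0.0105  0.0227]
   bench z -0.0015
side win 261 res 0.0016 n [-0.604 -0.058  0.795] tilt 37.4 yaw 5.5 rectc [ 0.4681 -0.3255  0.2052] [0.113 0.04 ] 1.1 mean [ 0.4683 -0.3258  0.2052] zrange 0.17 0.241
   bench z -0.0022
top plate 573 res 0.0014 n [-0.571 -0.075  0.818] tilt 35.2 yaw 7.5 rectc [0.4802 0.2749 0.0935] [0.06  0.139] 90.0 mean [0.4827 0.2752 0.0953] zrange 0.053 0.134
   bench z -0.0015
top tray [0.5526 0.0101] [0.2059 0.1481] 81.5 z [-0.0022  0.0007  0.0039  0.0073  0.0208]
   bench z -0.0013
top win 532 res 0.0012 n [-0.588 -0.056  0.807] tilt 36.2 yaw 5.4 rectc [ 0.4657 -0.3267  0.2043] [0.112 0.04 ] 0.7 mean [ 0.4674 -0.3263  0.2056] zrange 0.17 0.238
   bench z -0.002
```

View pics/tiles.png

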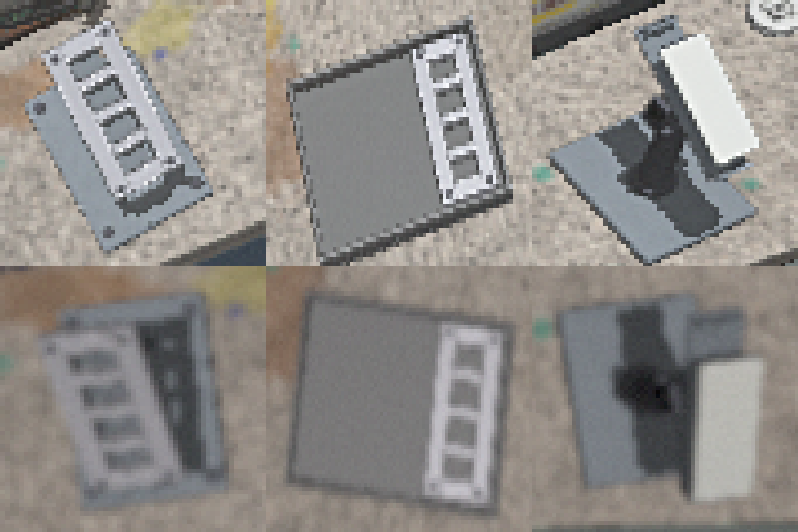

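Tiles: the plate, packed plate and window edges are clear in both views, with the packed plate hugging the tray's -y wall. The rest's lip was merged into the plate's depth patch. I'll refine with bright masks cast onto the known planes.

```bash
cat >> h.py <<'E'
def rays(uv,K,E):
    r=np.c_[(uv[:,0]-K[0,2])/K[0,0],(uv[:,1]-K[1,2])/K[1,1],np.ones(len(uv))]@E[:3,:3]; return -E[:3,:3].T@E[:3,3],r
def maskpts(im,b,th,K,E,c,n,fac=8):
    "rect of the largest blob brighter than th in box b, cast on plane (c,n)"
    a,bb,t,e=b; g=cv2.resize(im[t:e,a:bb].min(2),None,fx=fac,fy=fac,interpolation=cv2.INTER_CUBIC)
    cs=cv2.findContours((g>th).astype(np.uint8),cv2.RETR_EXTERNAL,cv2.CHAIN_APPROX_NONE)[0]
    k=max(cs,key=cv2.contourArea)[:,0]; uv=(k+.5)/fac-.5+[a,t]; o,r=rays(uv,K,E)
    return o+r*(((c-o)@n)/(r@n))[:,None]
E
python3 - <<'E'
from h import *
def axes(tilt,yaw):
    t,y=np.radians([tilt,yaw]); X=np.array([np.cos(t)*np.cos(y),np.cos(t)*np.sin(y),np.sin(t)]); Y=np.array([-np.sin(y),np.cos(y),0]); return X,Y,np.cross(X,Y)
box={"side":{"plate":(170,220,242,303),"pack":(255,300,202,255),"win":(345,380,163,212)},
"top":{"plate":(133,180,215,272),"pack":(248,284,195,249),"win":(358,392,222,275)}}
th={"side":{"plate":150,"pack":150,"win":175},"top":{"plate":120,"pack":120,"win":150}}
for n in("side","top"):
    z=np.load(n+"0.npz"); im,K,E=z["im"],z["K"],z["E"]
    for k,b in box[n].items():
        t,y,c={"plate":(35,5.5,(.483,.2755,.0948)),"pack":(0,-8.5,(.55,-.05,.017)),"win":(36.8,5.5,(.467,-.326,.2048))}[k]
        c=np.array(c)
        for th_ in (th[n][k]-12,th[n][k],th[n][k]+12):
            yy=y
            for it in range(4):
                X,Y,N=axes(t,yy); p=maskpts(im,b,th_,K,E,c,N); q=np.c_[(p-c)@X,(p-c)@Y].astype(np.float32); r=cv2.minAreaRect(q)
                a=r[2] if r[1][0]>r[1][1] else r[2]-90
                a=(a+90)%180-90
                if it<3: yy=yy+a*(.7 if k!="pack" else 1)
            print(n,k,th_,"c",(c+r[0][0]*X+r[0][1]*Y).round(4),"size",sorted(np.round(r[1],4)),"yaw",round(yy,1),"a",round(a,1))
# tray outline from depth z
z=np.load("top0.npz"); w=cloud(z["d"],z["K"],z["E"])[185:255,198:290].reshape(-1,3)
m=w[(w[:,2]>.014)&(w[:,2]<.03)&(abs(w[:,0]-.55)<.12)]; r=cv2.minAreaRect(m[:,:2].astype(np.float32)); print("tray",r)
E
```

```text
side plate 138 c [0.4681 0.2759 0.0851] size [np.float64(0.1602), np.float64(0.1988)] yaw -22.7 a -1.8
side plate 150 c [0.4889 0.2828 0.0986] size [np.float64(0.0977), np.float64(0.1497)] yaw -4.0 a -0.6
side plate 162 c [0.4872 0.2758 0.0977] size [np.float64(0.0623), np.float64(0.1425)] yaw 7.7 a 0.1
side pack 138 c [ 0.5324 -0.0491  0.017 ] size [np.float64(0.1622), np.float64(0.2057)] yaw -24.4 a 0.0
side pack 150 c [ 0.5324 -0.0491  0.017 ] size [np.float64(0.1622), np.float64(0.2057)] yaw -24.4 a 0.0
side pack 162 c [ 0.5473 -0.0508  0.017 ] size [np.float64(0.062), np.float64(0.1305)] yaw -9.2 a 0.0
side win 163 c [ 0.4892 -0.344   0.2163] size [np.float64(0.1093), np.float64(0.1628)] yaw 18.4 a 1.0
side win 175 c [ 0.4736 -0.3277  0.2097] size [np.float64(0.0473), np.float64(0.1278)] yaw 4.0 a -0.0
side win 187 c [ 0.4685 -0.3278  0.2058] size [np.float64(0.0452), np.float64(0.1139)] yaw 4.7 a -0.0
top plate 108 c [0.4863 0.2652 0.098 ] size [np.float64(0.1443), np.float64(0.2248)] yaw -7.6 a -0.9
top plate 120 c [0.4757 0.2668 0.0905] size [np.float64(0.1443), np.float64(0.1987)] yaw -7.6 a -0.9
top plate 132 c [0.4825 0.2782 0.0947] size [np.float64(0.0614), np.float64(0.1326)] yaw 7.0 a 0.1
top pack 108 c [ 0.5445 -0.0456  0.017 ] size [np.float64(0.0909), np.float64(0.1411)] yaw -2.5 a 0.0
top pack 120 c [ 0.5455 -0.0421  0.017 ] size [np.float64(0.0851), np.float64(0.1354)] yaw -8.2 a 0.0
top pack 132 c [ 0.5443 -0.0503  0.017 ] size [np.float64(0.0648), np.float64(0.1333)] yaw -8.5 a 0.0
top win 138 c [ 0.466  -0.329   0.2038] size [np.float64(0.0427), np.float64(0.1175)] yaw 6.4 a 0.1
top win 150 c [ 0.466  -0.3282  0.2039] size [np.float64(0.0399), np.float64(0.1147)] yaw 6.5 a 0.1
top win 162 c [ 0.4664 -0.3277  0.2042] size [np.float64(0.037), np.float64(0.1121)] yaw 6.5 a 0.1
tray ((0.5525800585746765, 0.010054051876068115), (0.20588995516300201, 0.14811858534812927), 81.54520416259766)
```

>>> {"fn": "carry_out", "kwargs": {
  "targets": [
    [[0,0,0],[27,-24,-34],-1],
    [[0,0,0],[54,-48,-68],-1],
    [[0,0,0],[81,-71,-102],-1],
    [[0,0,0],[108,-95,-136],-1],
    [[0,0,0],[136,-118,-170],-1]
  ]
}}

```text
clock: 0.6
eef_pos: [0.2454, -0.3794, 0.3743]
eef_rot: [-0.0, 0.991, 0.133, -0.0]
wrist_force: [0.5, -0.1, -1.1]
opening: 0.0855
grip_force: 0.0
```

```bash
cat >> h.py <<'E'
def axes(tilt,yaw):
    t,y=np.radians([tilt,yaw]); X=np.array([np.cos(t)*np.cos(y),np.cos(t)*np.sin(y),np.sin(t)]); Y=np.array([-np.sin(y),np.cos(y),0]); return X,Y,np.cross(X,Y)
POSE={"plate":(35,7.2,(.484,.2765,.0948)),"win":(36.8,6,(.467,-.3275,.2048)),"tray":(0,-8.5,(.5526,.0101,.005))}
def goal(k,off):
    "tool pose whose TCP lies at off (mm, frame axes of k) from its centre"
    t,y,c=POSE[k]; X,Y,N=axes(t,y); return np.stack([X,-Y,-N],1),np.array(c)+np.stack([X,Y,N],1)@np.array(off)/1000
def go(k,off):
    p,R0,o=tool(); Rt,pt=goal(k,off); rv,s=delta(Rt,pt,p,R0)
    print("t",round(o["clock"],2),"p",p.round(4),"q",np.round(o["qpos"],2),"open",round(o["opening"],4),"grip",round(o["grip_force"],1),"F",np.round(o["wrist_force"],2),"M",np.round(o["ft_torque"],3))
    print("to",k,off,": turn",rv,"shift",s,"rows>=",round(max(np.linalg.norm(s)/50,np.degrees(np.linalg.norm(rv))/8.59),1))
E
python3 -c "
from h import *
go('plate',(0,0,120))"
```

```text
t 0.6 p [ 0.2454 -0.3794  0.3743] q [-1.   -0.01  0.43  2.01  0.    1.88] open 0.0855 grip 0.0 F [ 0.52 -0.07 -1.11] M [-0.09  -0.038  0.012]
to plate (0, 0, 120) : turn [-0.043   0.6099  0.1363] shift [ 334.7 -579.5  181.3] rows>= 13.9
```

>>> {"fn": "carry_out", "kwargs": {
  "targets": [
    [[0,0,-0.14],[24,-42,0],-1],
    [[0,0,-0.28],[48,-84,0],-1],
    [[0,0,-0.42],[72,-126,0],-1],
    [[0,0,-0.56],[96,-168,0],-1],
    [[0,0,-0.7],[120,-210,0],-1]
  ]
}}

```text
clock: 1.1
eef_pos: [0.3053, -0.1449, 0.373]
eef_rot: [0.0, 0.884, 0.467, 0.0]
wrist_force: [1.3, -0.9, 0.7]
opening: 0.0855
grip_force: 0.0
```

```bash
sed -i 's/np.stack(\[X,-Y,-N\],1),/np.stack([-X,Y,-N],1),/' h.py
python3 -c "
from h import *
go('plate',(0,0,120))"
```

```text
t 1.1 p [ 0.3053 -0.1449  0.373 ] q [-0.44 -0.26  0.2   2.04  0.    1.73] open 0.0855 grip 0.0 F [ 1.32 -0.85  0.67] M [-0.029 -0.049  0.006]
to plate (0, 0, 120) : turn [-0.6961 -0.3134 -2.2087] shift [ 403.1 -141.5  179.9] rows>= 15.6
```

>>> {"fn": "carry_out", "kwargs": {
  "targets": [
    [[-0.043,-0.019,-0.138],[40,-14,10],-1],
    [[-0.087,-0.039,-0.276],[80,-28,20],-1],
    [[-0.13,-0.059,-0.414],[120,-42,30],-1],
    [[-0.174,-0.078,-0.552],[160,-56,40],-1],
    [[-0.217,-0.098,-0.69],[200,-70,50],-1]
  ]
}}

```text
clock: 1.6
eef_pos: [0.3614, 0.0595, 0.3229]
eef_rot: [0.115, 0.673, 0.731, 0.007]
wrist_force: [2.0, -0.9, -0.1]
opening: 0.0853
grip_force: 0.0
```

```bash
python3 -c "
from h import *
go('plate',(0,0,100))"
```

```text
t 1.6 p [0.3614 0.0595 0.3229] q [ 0.33 -0.4  -0.03  1.82 -0.2   1.81] open 0.0853 grip 0.0 F [ 1.96 -0.93 -0.08] M [0.075 0.038 0.02 ]
to plate (0, 0, 100) : turn [-0.4821 -0.2152 -1.5304] shift [225.5  60.  123.6] rows>= 10.8
```

>>> {"fn": "carry_out", "kwargs": {
  "targets": [
    [[-0.044,-0.0195,-0.139],[24,6,10],-1],
    [[-0.088,-0.039,-0.278],[48,12,20],-1],
    [[-0.131,-0.0585,-0.417],[72,18,30],-1],
    [[-0.175,-0.078,-0.556],[96,24,40],-1],
    [[-0.219,-0.098,-0.695],[120,30,50],-1]
  ]
}}

```text
clock: 2.1
eef_pos: [0.392, 0.1726, 0.2597]
eef_rot: [0.217, 0.367, 0.904, 0.013]
wrist_force: [0.7, 0.3, -0.2]
opening: 0.0855
grip_force: 0.0
```

```bash
python3 -c "
from h import *
go('plate',(0,0,80))"
```

```text
t 2.1 p [0.392  0.1726 0.2597] q [ 0.68 -0.47 -0.25  1.55 -0.37  1.41] open 0.0855 grip 0.0 F [ 0.74  0.32 -0.19] M [0.138 0.366 0.001]
to plate (0, 0, 80) : turn [-0.264  -0.1186 -0.8339] shift [74.2 84.  95.3] rows>= 5.9
```

>>> {"fn": "carry_out", "kwargs": {
  "targets": [
    [[-0.044,-0.02,-0.139],[12,14,14],-1],
    [[-0.088,-0.04,-0.278],[24,28,28],-1],
    [[-0.132,-0.06,-0.417],[37,42,42],-1],
    [[-0.176,-0.08,-0.556],[49,56,56],-1],
    [[-0.22,-0.1,-0.695],[61,70,70],-1]
  ]
}}

```text
clock: 2.6
eef_pos: [0.4279, 0.2546, 0.1857]
eef_rot: [0.29, 0.013, 0.957, 0.018]
wrist_force: [0.5, -0.3, -0.0]
opening: 0.0853
grip_force: 0.0
```

```bash
python3 -c "
from h import *
go('plate',(0,0,60))"
```

```text
t 2.6 p [0.4279 0.2546 0.1857] q [ 0.77 -0.57 -0.52  1.15 -0.38  0.71] open 0.0853 grip 0.0 F [ 0.46 -0.34 -0.01] M [-0.011  0.531 -0.007]
to plate (0, 0, 60) : turn [-0.0448 -0.0186 -0.1386] shift [ 5.5 16.2 47.3] rows>= 1.0
```

>>> {"fn": "carry_out", "kwargs": {
  "targets": [
    [[-0.045,-0.019,-0.139],[3,8,24],-1],
    [[-0.045,-0.019,-0.139],[5.5,16,47],-1],
    [[-0.045,-0.019,-0.139],[5.5,16,47],-1]
  ]
}}

```text
clock: 2.9
eef_pos: [0.4491, 0.2703, 0.1414]
eef_rot: [0.298, -0.057, 0.953, 0.018]
wrist_force: [-0.4, -0.0, -0.6]
opening: 0.0855
grip_force: 0.0
```

Run:
```python
from h import *
go('plate',(0,0,-15))
a=cam("top")[0][195:285,115:225]; b=cam("side")[0][220:310,140:250]
save("pre.png",np.hstack([cv2.resize(x,(396,324)) for x in(a,b)]))
```

```text
t 2.9 p [0.4491 0.2703 0.1414] q [ 0.74 -0.56 -0.61  1.   -0.34  0.53] open 0.0855 grip 0.0 F [-0.43 -0.05 -0.57] M [-0.103  0.511 -0.07 ]
to plate (0, 0, -15) : turn [-0.0038 -0.0043 -0.0049] shift [-2.5  2.  73.5] rows>= 1.5
```

View pics/pre.png

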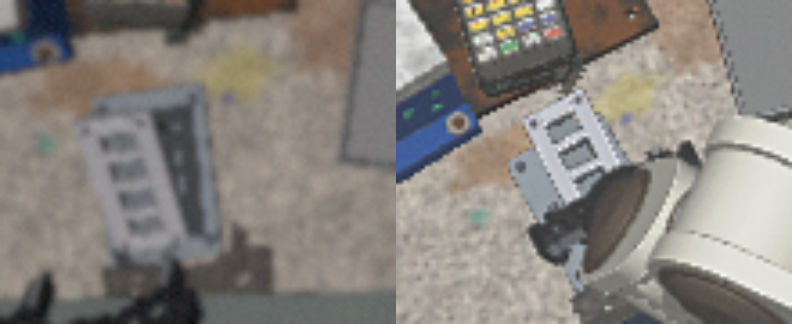

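Crop: the fingers straddle at about (40,285) and (170,275) in the left tile. I'll check the projected finger positions against this before descending.

Run:
```python
from h import *
p,R0,o=tool(); i=viewer.camera_info("top"); K,E=np.array(i["K"]),np.array(i["extrinsics"])
for s in(-43,43,0):
    c=E[:3,:3]@(p+R0@np.array([0,s,-13])/1000)+E[:3,3]; uv=(K@c)[:2]/c[2]; print(s,((uv-[115,195])*3.6).round(0))
for s in (-1,1):
    t,y,c0=POSE["plate"];X,Y,N=axes(t,y)
    c=E[:3,:3]@(np.array(c0)+X*.065*s)+E[:3,3]; uv=(K@c)[:2]/c[2]; print("end",((uv-[115,195])*3.6).round(0))
```

```text
-43 [171. 233.]
43 [ 58. 250.]
0 [114. 242.]
end [151. 245.]
end [108. 116.]
```

Lateral alignment agrees, so I descend and grip.

>>> {"fn": "carry_out", "kwargs": {
  "targets": [
    [[-0.004,-0.004,-0.005],[-1,1,30],-1],
    [[-0.004,-0.004,-0.005],[-2.5,2,55],-1],
    [[-0.004,-0.004,-0.005],[-2.5,2,73.5],-1],
    [[-0.004,-0.004,-0.005],[-2.5,2,73.5],-1]
  ]
}}

```text
clock: 3.4
eef_pos: [0.4934, 0.278, 0.0853]
eef_rot: [0.301, -0.059, 0.952, 0.02]
wrist_force: [-0.0, 0.1, 0.3]
opening: 0.0852
grip_force: 0.0
```

>>> {"fn": "carry_out", "kwargs": {
  "targets": [
    [[0,0,0],[0,0,0],0],
    [[0,0,0],[0,0,0],0.3],
    [[0,0,0],[0,0,0],0.6],
    [[0,0,0],[0,0,0],1],
    [[0,0,0],[0,0,0],1]
  ],
  "newtons": 50
}}

```text
clock: 3.9
eef_pos: [0.4935, 0.2788, 0.0871]
eef_rot: [0.302, -0.06, 0.951, 0.021]
wrist_force: [-1.2, -0.6, 0.6]
opening: 0.0122
grip_force: 0.0
```

Run:
```python
from h import *
go('plate',(0,0,-15))
```

```text
t 3.9 p [0.4935 0.2788 0.0871] q [ 0.68 -0.46 -0.66  0.82 -0.31  0.47] open 0.0122 grip 0.0 F [-1.19 -0.57  0.58] M [-0.07   0.502  0.015]
to plate (0, 0, -15) : turn [ 0.003   0.0045 -0.0011] shift [ 3.5 -1.1  3.1] rows>= 0.1
```

The pads closed above the plate, because at 60 mm the tips stand farther back than I assumed. I'll reopen and check whether the plate moved.

>>> {"fn": "carry_out", "kwargs": {
  "targets": [
    [[0,0,0],[0,0,0],0],
    [[0,0,0],[0,0,0],-1],
    [[0,0,0],[0,0,-10],-1],
    [[0,0,0],[0,0,-20],-1],
    [[0,0,0],[0,0,-20],-1]
  ]
}}

```text
clock: 4.4
eef_pos: [0.4821, 0.2777, 0.1051]
eef_rot: [0.303, -0.06, 0.951, 0.021]
wrist_force: [1.4, -0.1, 0.0]
opening: 0.083
grip_force: 0.0
```

Run:
```python
from h import *
go('plate',(0,0,-23))
im,d,K,E=cam("top")
t,y,c=POSE["plate"];X,Y,N=axes(t,y);c=np.array(c)
im2,d2,K2,E2=cam("side")
save("re.png",np.hstack([cv2.resize(x,(396,324)) for x in(im[195:285,115:225],im2[220:310,140:250])]))
```

```text
t 4.4 p [0.4821 0.2777 0.1051] q [ 0.7  -0.49 -0.65  0.87 -0.32  0.48] open 0.083 grip 0.0 F [ 1.4  -0.06  0.01] M [-0.082  0.507  0.016]
to plate (0, 0, -23) : turn [ 0.0039  0.0061 -0.0016] shift [ 4.7 -1.5 32.3] rows>= 0.7
```

View pics/re.png

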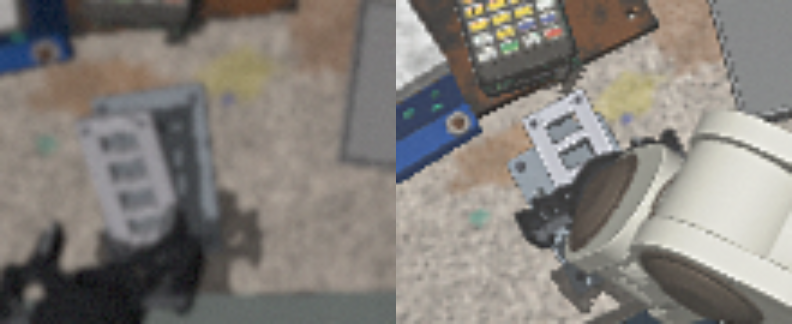

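The plate is undisturbed, with the fingers straddling it at about (48,235) and (185,240) in the left tile. I go deeper and grip.

>>> {"fn": "carry_out", "kwargs": {
  "targets": [
    [[0.004,0.006,-0.002],[4.7,-1.5,16],-1],
    [[0.004,0.006,-0.002],[4.7,-1.5,32],-1],
    [[0.004,0.006,-0.002],[4.7,-1.5,32],-1],
    [[0.004,0.006,-0.002],[4.7,-1.5,32],-0.4],
    [[0.004,0.006,-0.002],[4.7,-1.5,32],0]
  ],
  "newtons": 40
}}

```text
clock: 5.0
eef_pos: [0.4968, 0.2777, 0.0747]
eef_rot: [0.299, -0.06, 0.952, 0.018]
wrist_force: [0.3, 0.5, -0.7]
opening: 0.059
grip_force: 0.0
```

>>> {"fn": "carry_out", "kwargs": {
  "targets": [
    [[0,0,0],[0,0,0],0.5],
    [[0,0,0],[0,0,0],1],
    [[0,0,0],[0,0,0],1]
  ],
  "newtons": 50
}}

```text
clock: 5.3
eef_pos: [0.4968, 0.2777, 0.0744]
eef_rot: [0.299, -0.06, 0.952, 0.018]
wrist_force: [0.8, 0.2, 0.2]
opening: 0.0122
grip_force: 0.0
```

Run:
```python
from h import *
go('plate',(0,0,-23))
```

```text
t 5.3 p [0.4968 0.2777 0.0744] q [ 0.68 -0.44 -0.67  0.8  -0.3   0.47] open 0.0122 grip 0.0 F [0.8  0.15 0.23] M [-0.054  0.552 -0.013]
to plate (0, 0, -23) : turn [-0.0011 -0.0017  0.0008] shift [-1.2  0.4 -1.1] rows>= 0.0
```

The grip is still empty (12 mm opening, no force). I'll look from above with a bigger crop and compare with the TCP projection.

Run:
```python
from h import *
p,R0,o=tool(); T=[]
for n,(a,c) in {"top":(110,200),"side":(145,225)}.items():
    im,d,K,E=cam(n); g=cv2.resize(im[c:c+80,a:a+95],(399,336),interpolation=cv2.INTER_CUBIC)
    g=np.clip(g.astype(float)*1.5,0,255).astype(np.uint8).copy()
    for s,col in (([0,0,0],(255,0,0)),([0,0,-19],(255,255,0)),([0,30,0],(0,255,0)),([0,-30,0],(0,0,255))):
        q=E[:3,:3]@(p+R0@np.array(s)/1000)+E[:3,3]; uv=((K@q)[:2]/q[2]-[a,c])*4.2; cv2.circle(g,tuple(int(x) for x in uv),3,col,-1)
    T.append(g)
    if n=="top":
        w=cloud(d,K,E)
        for v in range(225,275,5): print(v,[(round(float(w[v,u,2])*1000)) for u in range(125,185,4)])
save("dbg.png",np.hstack(T)); print(o["opening"],o["grip_force"])
```

```text
225 [1, 2, -2, 4, 7, 8, 8, 125, 9, 9, 9, 8, -1, 1, 0]
230 [1, 3, 3, 133, 129, 129, 128, 127, 123, 4, 9, 7, -1, 3, 0]
235 [3, 2, -1, 119, 114, 104, 104, 108, 117, 6, 11, 11, 5, 0, -2]Traceback (most recent call last):
  File "<stdin>", line 11, in <module>
ValueError: cannot convert float NaN to integer
```

Run:
```python
from h import *
p,R0,o=tool(); T=[]
for n,(a,c) in {"top":(110,200),"side":(145,225)}.items():
    im,d,K,E=cam(n); g=cv2.resize(im[c:c+80,a:a+95],(399,336),interpolation=cv2.INTER_CUBIC)
    g=np.clip(g.astype(float)*1.5,0,255).astype(np.uint8).copy()
    for s,col in (([0,0,0],(255,0,0)),([0,0,-19],(255,255,0)),([0,30,0],(0,255,0)),([0,-30,0],(0,0,255))):
        q=E[:3,:3]@(p+R0@np.array(s)/1000)+E[:3,3]; uv=((K@q)[:2]/q[2]-[a,c])*4.2; cv2.circle(g,tuple(int(x) for x in uv),3,col,-1)
    T.append(g)
save("dbg.png",np.hstack(T)); print(o["opening"],o["grip_force"])
```

```text
0.004544957680392398 0.0
```

View pics/dbg.png

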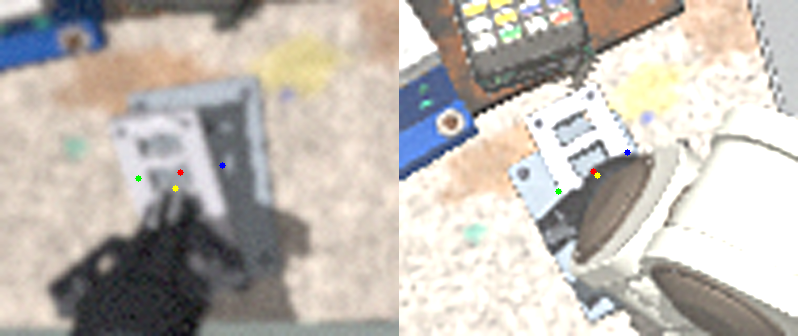

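The finger tips appear at about (172,195) in the left tile, behind the projected TCP (180,172) and above the plate. I'll measure the tip offset in the tool frame.

Run:
```python
from h import *
p,R0,o=tool()
im,d,K,E=cam("top"); w=cloud(d,K,E)
c0=np.array(POSE["plate"][2]);X,Y,N=axes(35,7.2)
for v in range(240,262,2):
    print(v,[tuple(int(x) for x in (R0.T@(w[v,u]-p)*1000).round()) if not np.isnan(w[v,u,0]) else 0 for u in range(144,162,3)])
print(o["opening"],o["eef_pos"],o["qpos"])
```

```text
240 [0, (-14, 12, -11), (-15, 2, -15), (-12, -5, -12), (-20, -19, -27), (-18, -27, -27)]
242 [(-19, 16, -26), (-7, 13, -12), (-10, 3, -17), (-5, -4, -13), (-13, -17, -27), (-12, -26, -27)]
244 [(-11, 19, -25), (-3, 14, -15), (-2, 5, -16), (-3, -5, -20), (-5, -15, -25), (-4, -24, -26)]
246 [(-3, 21, -23), (-3, 12, -25), (-10, -1, -37), (-5, -7, -33), (2, -13, -25), (3, -21, -25)]
248 [(0, 21, -28), (-8, 7, -42), (-9, -2, -46), (-6, -10, -44), (18, -7, -12), (9, -20, -27)]
250 [(9, 24, -26), (-10, 4, -55), (-9, -4, -56), (-7, -12, -55), (25, -5, -12), (18, -17, -24)]
252 [(-4, 15, -54), (-11, 2, -65), (-10, -6, -66), (-4, -12, -60), (26, -6, -21), (24, -16, -26)]
254 [(-12, 9, -74), (-8, 2, -71), (-11, -9, -77), (-6, -15, -72), (-11, -26, -81), (-11, -35, -84)]
256 [(-10, 8, -81), (-2, 3, -71), (-10, -10, -86), (-6, -17, -82), (-11, -28, -91), (-11, -36, -92)]
258 [(-13, 4, -94), (-16, -6, -100), (-15, -14, -101), (0, -15, -82), (0, -23, -84), (-11, -37, -101)]
260 [(-10, 4, -99), (-17, -8, -110), (-18, -17, -113), (7, -13, -82), (6, -22, -86), (-6, -37, -104)]
-0.0001351266164354728 [0.49675393 0.27759259 0.07405537] [ 0.6754312  -0.43724238 -0.67188687  0.80047558 -0.30463828  0.46506155]
```

The shut tips really sit about 27 to 30 mm behind the reported TCP. I'll open, go 8 mm deeper with a 3 mm shift in y, and close again.

>>> {"fn": "carry_out", "kwargs": {
  "targets": [
    [[0,0,0],[0,0,-4],-1],
    [[0,0,0],[0,0,-4],-1],
    [[0,0,0],[0,0,-4],-1],
    [[0,0,0],[0,0,-4],-1],
    [[0,0,0],[0,3,8],-1]
  ]
}}

```text
clock: 6.0
eef_pos: [0.5016, 0.2816, 0.0687]
eef_rot: [0.3, -0.06, 0.952, 0.019]
wrist_force: [0.1, 1.5, 0.7]
opening: 0.0723
grip_force: 0.0
```

>>> {"fn": "carry_out", "kwargs": {
  "targets": [
    [[0,0,0],[0,0,0],-1],
    [[0,0,0],[0,0,0],-0.4],
    [[0,0,0],[0,0,0],0.2],
    [[0,0,0],[0,0,0],0.2],
    [[0,0,0],[0,0,0],0.2]
  ]
}}

```text
clock: 6.5
eef_pos: [0.5013, 0.2839, 0.0714]
eef_rot: [0.301, -0.061, 0.952, 0.021]
wrist_force: [-22.1, 3.5, 20.9]
opening: 0.0346
grip_force: 23.9
```

Run:
```python
from h import *
go('plate',(0,0,-31))
```

```text
t 6.5 p [0.5013 0.2839 0.0714] q [ 0.68 -0.42 -0.67  0.78 -0.3   0.47] open 0.0346 grip 23.9 F [-22.09   3.49  20.86] M [0.782 1.723 0.365]
to plate (0, 0, -31) : turn [0.0047 0.0014 0.0006] shift [ 1.4 -5.2  1.4] rows>= 0.1
```

The tips swung onto the plate's face at 35 mm opening. So the tip stands about 29 mm behind the TCP there, and about 33 mm behind it at 60 mm. I'll open and go to an offset of -42.

>>> {"fn": "carry_out", "kwargs": {
  "targets": [
    [[0,0,0],[0,0,-6],-1],
    [[0,0,0],[0,0,-6],-1],
    [[0,0,0],[0,-2,-6],-1],
    [[0,0,0],[0,-2,-6],-1],
    [[0,0,0],[0,-2,-6],-1]
  ]
}}

```text
clock: 7.0
eef_pos: [0.4978, 0.2783, 0.0718]
eef_rot: [0.299, -0.06, 0.952, 0.018]
wrist_force: [0.0, 0.7, 0.1]
opening: 0.0853
grip_force: 0.0
```

Run:
```python
from h import *
go('plate',(0,0,-42))
im,d,K,E=cam("top"); w=cloud(d,K,E); im2,d2,K2,E2=cam("side")
c=np.array(POSE["plate"][2]);X,Y,N=axes(35,7.2)
for n,a in(("top",w),("side",cloud(d2,K2,E2))):
    q=(a-c)@np.stack([X,Y,N],1); m=(abs(q[...,2])<.004)&(abs(q[...,1])<.045)&(q[...,0]>-.08)&(q[...,0]<.1)
    s=q[m]; print(n,len(s),"x",np.percentile(s[:,0],[1,99]).round(4),"z",s[:,2].mean().round(4))
    for lo,hi in((-.03,0),(0,.03),(.03,.06)):
        t=s[(s[:,0]>lo)&(s[:,0]<hi)]; print(lo,len(t),t[:,1].min().round(4),t[:,1].max().round(4)) if len(t) else 0
save("chk.png",np.hstack([cv2.resize(x,(396,324)) for x in(im[195:285,115:225],im2[220:310,140:250])]))
```

```text
t 7.0 p [0.4978 0.2783 0.0718] q [ 0.68 -0.43 -0.67  0.8  -0.3   0.47] open 0.0853 grip 0.0 F [0.01 0.67 0.1 ] M [-0.028  0.497  0.019]
to plate (0, 0, -42) : turn [-0.002  -0.0027  0.0008] shift [-1.9 -0.1 15.2] rows>= 0.3
top 465 x [-0.0577  0.0637] z 0.0008
-0.03 107 -0.0367 0.0235
0 137 -0.0385 0.0222
0.03 134 -0.0388 0.0212
side 205 x [0.0026 0.0676] z 0.0001
0 78 -0.0367 0.0229
0.03 97 -0.0368 0.0222
```

View pics/chk.png

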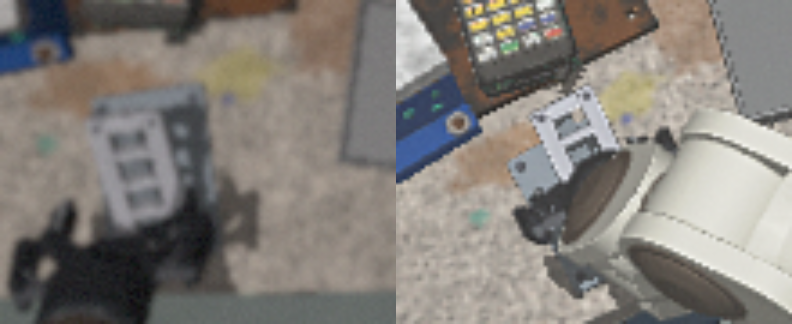

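Top view: the plate slid about 7.7 mm toward -y and turned about -2 deg, but it still lies flat on the bed. Updating the pose, then centring and descending.

```bash
python3 - <<'E'
from h import *
import re
X,Y,N=axes(35,7.2); c=np.array([.484,.2765,.0948])-.0077*Y+.001*X
s=open("h.py").read(); s=s.replace('(35,7.2,(.484,.2765,.0948))','(35,5.2,(%.4f,%.4f,%.4f))'%tuple(c)); open("h.py","w").write(s); print(c)
E
python3 -c "
from h import *
go('plate',(0,0,-27)); go('plate',(0,0,-42))"
```

```text
[0.48577776 0.26896338 0.09537358]
t 7.1 p [0.4978 0.2785 0.0719] q [ 0.68 -0.43 -0.67  0.8  -0.3   0.47] open 0.0851 grip 0.0 F [0.1  0.48 0.38] M [-0.112  0.53   0.04 ]
to plate (0, 0, -27) : turn [ 0.0182 -0.0026  0.0295] shift [-2.7 -8.4  0.3] rows>= 0.2
t 7.1 p [0.4978 0.2785 0.0719] q [ 0.68 -0.43 -0.67  0.8  -0.3   0.47] open 0.0851 grip 0.0 F [0.1  0.48 0.38] M [-0.112  0.53   0.04 ]
to plate (0, 0, -42) : turn [ 0.0182 -0.0026  0.0295] shift [-2.8 -8.7 15.3] rows>= 0.4
```

>>> {"fn": "carry_out", "kwargs": {
  "targets": [
    [[0.018,-0.003,0.03],[-2.7,-8.5,0],-1],
    [[0.018,-0.003,0.03],[-2.8,-8.7,8],-1],
    [[0.018,-0.003,0.03],[-2.8,-8.7,15.5],-1],
    [[0.018,-0.003,0.03],[-2.8,-8.7,15.5],-1]
  ],
  "newtons": 30
}}

```text
clock: 7.5
eef_pos: [0.5099, 0.2709, 0.0595]
eef_rot: [0.3, -0.043, 0.953, 0.013]
wrist_force: [-0.8, 0.6, -0.3]
opening: 0.0856
grip_force: 0.0
```

>>> {"fn": "carry_out", "kwargs": {
  "targets": [
    [[0,0,0],[0,0,0],-0.6],
    [[0,0,0],[0,0,0],-0.4],
    [[0,0,0],[0,0,0],-0.3],
    [[0,0,0],[0,0,0],-0.3]
  ]
}}

```text
clock: 7.9
eef_pos: [0.5098, 0.2716, 0.0615]
eef_rot: [0.301, -0.043, 0.953, 0.014]
wrist_force: [-2.8, -0.6, 2.4]
opening: 0.0589
grip_force: 32.5
```

Run:
```python
from h import *
go('plate',(0,0,-42))
```

```text
t 7.9 p [0.5098 0.2716 0.0615] q [ 0.66 -0.4  -0.68  0.76 -0.31  0.48] open 0.0589 grip 32.5 F [-2.78 -0.63  2.42] M [-0.094  0.887 -0.102]
to plate (0, 0, -42) : turn [ 0.0009  0.001  -0.0004] shift [ 0.3 -0.4  0.3] rows>= 0.0
```

>>> {"fn": "carry_out", "kwargs": {
  "targets": [
    [[0,0,0],[0,0,0],1],
    [[0,0,0],[0,0,0],1],
    [[0,0,0],[0,0,-10],1],
    [[0,0,0],[0,0,-25],1],
    [[0,0,0],[0,0,-40],1]
  ],
  "newtons": 60
}}

```text
clock: 8.4
eef_pos: [0.4861, 0.2689, 0.0938]
eef_rot: [0.3, -0.043, 0.953, 0.014]
wrist_force: [-0.1, 0.1, -2.9]
opening: 0.0583
grip_force: 66.6
```

>>> {"fn": "carry_out", "kwargs": {
  "targets": [
    [[0,0,0],[0,0,-20],1],
    [[0,0,0],[0,0,-50],1],
    [[0,0,0],[0,0,-85],1],
    [[0,0,0],[0,0,-120],1],
    [[0,0,0],[0,0,-120],1]
  ]
}}

```text
clock: 8.9
eef_pos: [0.4178, 0.2639, 0.1973]
eef_rot: [0.303, -0.043, 0.952, 0.016]
wrist_force: [0.8, 1.2, -2.6]
opening: 0.0579
grip_force: 66.7
```

Run:
```python
from h import *
go('win',(0,0,-1))
p,R0,o=tool()
for n in("top","side"):
    im,d,K,E=cam(n); w=cloud(d,K,E); q=(w-p)@R0   # tool frame
    m=(q[...,2]<-.03)&(q[...,2]>-.06)&(abs(q[...,1])<.045)&(abs(q[...,0])<.09)&(im.min(2)>(140 if n=="side" else 110)); s=q[m]
    if len(s)<20: print(n,len(s)); continue
    r=cv2.minAreaRect(s[:,:2].astype(np.float32)); z=np.median(s[:,2]); A=np.c_[s[:,:2],np.ones(len(s))]; f=np.linalg.lstsq(A,s[:,2],rcond=None)[0]
    print(n,len(s),"rect",np.round(r[0],4),np.round(r[1],4),round(r[2],1),"face z",z.round(4),"slopes",f.round(3),"x",np.percentile(s[:,0],[1,99]).round(4),"y",np.percentile(s[:,1],[1,99]).round(4))
```

```text
t 8.9 p [0.4178 0.2639 0.1973] q [ 0.8  -0.61 -0.53  1.15 -0.38  0.61] open 0.0579 grip 66.7 F [ 0.84  1.21 -2.58] M [-0.082  0.72  -0.008]
to win (0, 0, -1) : turn [-0.0035 -0.0259 -0.013 ] shift [  -1.6 -593.4  -10.6] rows>= 11.9
top 536 rect [-0.0169  0.0012] [0.0936 0.0618] 1.5 face z -0.0422 slopes [-0.017 -0.006 -0.042] x [-0.0629  0.0285] y [-0.0295  0.0286]
side 282 rect [-0.0357 -0.0014] [0.0642 0.0585] 87.2 face z -0.0397 slopes [ 0.007  0.002 -0.039] x [-0.0641 -0.0077] y [-0.0298  0.0297]
```

The plate is held centred: weight about 2.6 N, underside 29 mm behind the TCP, plate centre about 1.5 mm off in x. Now transfer it toward the window.

>>> {"fn": "carry_out", "kwargs": {
  "targets": [
    [[0,0,0],[-6,-30,4],1],
    [[0,0,0],[-13,-75,9],1],
    [[0,0,0],[-20,-122,14],1],
    [[0,0,0],[-28,-170,19],1],
    [[0,0,0],[-35,-218,24],1]
  ]
}}

```text
clock: 9.5
eef_pos: [0.4794, 0.0515, 0.1905]
eef_rot: [0.3, -0.043, 0.953, 0.014]
wrist_force: [1.5, 1.4, -2.7]
opening: 0.0578
grip_force: 66.7
```

>>> {"fn": "carry_out", "kwargs": {
  "targets": [
    [[0,0,0],[4,-48,-3],1],
    [[0,0,0],[9,-96,-7],1],
    [[0,0,0],[14,-144,-11],1],
    [[0,0,0],[19,-190,-15],1],
    [[0,0,0],[24,-230,-19],1]
  ]
}}

```text
clock: 10.0
eef_pos: [0.4687, -0.1813, 0.1919]
eef_rot: [0.3, -0.042, 0.953, 0.014]
wrist_force: [0.8, -0.3, -2.7]
opening: 0.0577
grip_force: 66.7
```

Run:
```python
from h import *
go('win',(1.5,0,11))
```

```text
t 10.0 p [ 0.4687 -0.1813  0.1919] q [-0.6  -0.59 -0.53  1.13  0.37 -0.59] open 0.0577 grip 66.7 F [ 0.83 -0.31 -2.67] M [-0.058  0.768 -0.003]
to win (1.5, 0, 11) : turn [-0.0084 -0.0324 -0.0145] shift [   3.3 -145.5  -30.1] rows>= 3.0
```

>>> {"fn": "carry_out", "kwargs": {
  "targets": [
    [[-0.004,-0.016,-0.007],[2,-10,-30],1],
    [[-0.008,-0.032,-0.014],[3,-50,-34],1],
    [[-0.008,-0.032,-0.014],[3,-98,-32],1],
    [[-0.008,-0.032,-0.014],[3,-145,-30],1],
    [[-0.008,-0.032,-0.014],[3,-145,-30],1]
  ]
}}

```text
clock: 10.5
eef_pos: [0.4626, -0.3292, 0.211]
eef_rot: [0.313, -0.048, 0.948, 0.018]
wrist_force: [-1.0, 1.2, -3.3]
opening: 0.0583
grip_force: 66.8
```

Run:
```python
from h import *
go('win',(1.5,0,-24))
p,R0,o=tool()
for n in("top","side"):
    im,d,K,E=cam(n); w=cloud(d,K,E); q=(w-p)@R0
    m=(q[...,2]<-.03)&(q[...,2]>-.055)&(abs(q[...,1])<.045)&(abs(q[...,0])<.09)&(im.min(2)>(140 if n=="side" else 110)); s=q[m]
    print(n,len(s),"x",np.percentile(s[:,0],[1,99]).round(4),"y",np.percentile(s[:,1],[1,99]).round(4),"z",np.median(s[:,2]).round(4))
    r=cv2.minAreaRect(s[:,:2].astype(np.float32));print(r)
```

```text
t 10.5 p [ 0.4626 -0.3292  0.211 ] q [-0.9  -0.3  -0.3   1.19  0.53 -0.9 ] open 0.0583 grip 66.8 F [-1.04  1.2  -3.28] M [-0.004  0.868  0.008]
to win (1.5, 0, -24) : turn [ 0.0019 -0.0042 -0.0047] shift [-1.6  1.2 31.7] rows>= 0.6
top 595 x [-0.063   0.0294] y [-0.0289  0.0289] z -0.0419
((-0.016345662996172905, -0.0024002045392990112), (0.06399413198232651, 0.09623171389102936), 89.06231689453125)
side 223 x [-0.0657 -0.0015] y [-0.0255  0.033 ] z -0.0423
((-0.0009818747639656067, 0.0032943449914455414), (0.12987852096557617, 0.06025244668126106), 0.3373948037624359)
```

>>> {"fn": "carry_out", "kwargs": {
  "targets": [
    [[0.002,-0.004,-0.005],[-1.6,1.2,15],1],
    [[0.002,-0.004,-0.005],[-1.6,1.2,26],1],
    [[0.002,-0.004,-0.005],[-1.6,1.2,33],1],
    [[0.002,-0.004,-0.005],[-1.6,1.2,33],1],
    [[0.002,-0.004,-0.005],[-1.6,1.2,33],1]
  ]
}}

```text
clock: 11.1
eef_pos: [0.4843, -0.3205, 0.1916]
eef_rot: [0.318, -0.053, 0.947, 0.015]
wrist_force: [-0.3, 0.6, -2.1]
opening: 0.058
grip_force: 66.7
```

```bash
cat >> h.py <<'E'
def fz():
    p,R0,o=tool(); Rt,pt=goal('win',(0,0,0)); N=axes(*POSE['win'][:2])[2]; X=axes(*POSE['win'][:2])[0]
    print("F along N",round(float(o["wrist_force"]@N),2),"F",o["wrist_force"].round(2),"M",o["ft_torque"].round(3),"off",(np.stack([X,axes(*POSE['win'][:2])[1],N],1).T@(p-pt)*1000).round(1),"t",round(o["clock"],2))
E
python3 -c "
from h import *
fz(); go('win',(1.5,0,-29))"
```

```text
F along N -1.54 F [-0.34  0.57 -2.14] M [-0.107  0.812 -0.063] off [  6.5   5.2 -21.4] t 11.1
t 11.1 p [ 0.4843 -0.3205  0.1916] q [-0.85 -0.31 -0.35  1.12  0.52 -0.86] open 0.058 grip 66.7 F [-0.34  0.57 -2.14] M [-0.107  0.812 -0.063]
to win (1.5, 0, -29) : turn [-0.0013  0.0052  0.0079] shift [ 5.1 -5.1  7.6] rows>= 0.2
```

>>> {"fn": "carry_out", "kwargs": {
  "targets": [
    [[-0.001,0.005,0.008],[5.1,-5.1,0],1],
    [[-0.001,0.005,0.008],[5.1,-5.1,0],1],
    [[-0.001,0.005,0.008],[5.1,-5.1,0],1]
  ]
}}

```text
clock: 11.4
eef_pos: [0.4806, -0.3269, 0.1884]
eef_rot: [0.315, -0.049, 0.948, 0.016]
wrist_force: [0.3, -0.4, -3.6]
opening: 0.0581
grip_force: 66.8
```

```bash
python3 -c "
from h import *
fz(); go('win',(1.5,0,-29))"
```

```text
F along N -3.06 F [ 0.32 -0.37 -3.61] M [-0.057  0.867 -0.069] off [  1.1  -0.9 -21.3] t 11.4
t 11.4 p [ 0.4806 -0.3269  0.1884] q [-0.87 -0.29 -0.34  1.12  0.52 -0.86] open 0.0581 grip 66.8 F [ 0.32 -0.37 -3.61] M [-0.057  0.867 -0.069]
to win (1.5, 0, -29) : turn [-0.001   0.0001 -0.0013] shift [-0.4  0.9  7.7] rows>= 0.2
```

>>> {"fn": "carry_out", "kwargs": {
  "targets": [
    [[0,0,0],[0,1,4],1],
    [[0,0,0],[0,1,7],1],
    [[0,0,0],[0,1,7],1]
  ]
}}

```text
clock: 11.7
eef_pos: [0.485, -0.3248, 0.182]
eef_rot: [0.315, -0.049, 0.948, 0.017]
wrist_force: [0.3, -0.5, -2.4]
opening: 0.0577
grip_force: 66.8
```

>>> {"fn": "carry_out", "kwargs": {
  "targets": [
    [[0,0,0],[0,0,3],1],
    [[0,0,0],[0,0,3],1],
    [[0,0,0],[0,0,3],1]
  ]
}}

```text
clock: 12.0
eef_pos: [0.4867, -0.3249, 0.1803]
eef_rot: [0.315, -0.049, 0.948, 0.016]
wrist_force: [-1.9, 0.6, -2.6]
opening: 0.0581
grip_force: 66.9
```

```bash
python3 -c "
from h import *
fz(); go('win',(1.5,0,-34))"
```

```text
F along N -0.98 F [-1.87  0.59 -2.56] M [-0.08   0.983  0.035] off [  1.2   0.6 -31.5] t 12.0
t 12.0 p [ 0.4867 -0.3249  0.1803] q [-0.85 -0.29 -0.36  1.1   0.51 -0.85] open 0.0581 grip 66.9 F [-1.87  0.59 -2.56] M [-0.08   0.983  0.035]
to win (1.5, 0, -34) : turn [-0.0006 -0.     -0.0008] shift [-0.3 -0.5  2.5] rows>= 0.1
```

>>> {"fn": "carry_out", "kwargs": {
  "targets": [
    [[0,0,0],[0,0,3],1],
    [[0,0,0],[0,0,3],1],
    [[0,0,0],[0,0,3],1]
  ]
}}

```text
clock: 12.3
eef_pos: [0.4885, -0.3248, 0.1781]
eef_rot: [0.315, -0.049, 0.948, 0.016]
wrist_force: [-1.1, 0.3, -0.2]
opening: 0.058
grip_force: 67.1
```

>>> {"fn": "carry_out", "kwargs": {
  "targets": [
    [[0,0,0],[0,0,2],1],
    [[0,0,0],[0,0,2],1],
    [[0,0,0],[0,0,2],1]
  ]
}}

```text
clock: 12.6
eef_pos: [0.4897, -0.3247, 0.1765]
eef_rot: [0.315, -0.049, 0.948, 0.016]
wrist_force: [-2.1, -0.1, 1.7]
opening: 0.0582
grip_force: 67.3
```

```bash
python3 -c "
from h import *
fz(); viewer.camera('top'); fz(); viewer.camera('top'); fz()"
```

```text
F along N 2.6 F [-2.08 -0.09  1.7 ] M [-0.147  0.831 -0.027] off [  1.4   0.4 -36.4] t 12.6
F along N 1.59 F [-1.74 -0.37  0.66] M [-0.08   0.773 -0.007] off [  1.4   0.4 -36.4] t 12.65
F along N 2.28 F [-2.26  0.54  1.21] M [-0.176  0.813 -0.046] off [  1.4   0.4 -36.4] t 12.7
```

Contact force is about 4.4 N. I push 1 mm more and hold for 2.5 s.

>>> {"fn": "carry_out", "kwargs": {
  "targets": [
    [[0,0,0],[0,0,1],1],
    [[0,0,0],[0,0,1],1],
    [[0,0,0],[0,0,1],1],
    [[0,0,0],[0,0,1],1],
    [[0,0,0],[0,0,1],1]
  ]
}}

```text
clock: 13.2
eef_pos: [0.4903, -0.3246, 0.1756]
eef_rot: [0.315, -0.049, 0.948, 0.016]
wrist_force: [-2.5, -0.2, 2.3]
opening: 0.0574
grip_force: 67.4
```

>>> {"fn": "carry_out", "kwargs": {
  "targets": [
    [[0,0,0],[0,0,0],1],
    [[0,0,0],[0,0,0],1],
    [[0,0,0],[0,0,0],1],
    [[0,0,0],[0,0,0],1],
    [[0,0,0],[0,0,0],1]
  ]
}}

```text
clock: 13.7
eef_pos: [0.4903, -0.3246, 0.1755]
eef_rot: [0.315, -0.049, 0.948, 0.016]
wrist_force: [-1.9, -1.3, 2.7]
opening: 0.0579
grip_force: 67.4
```

>>> {"fn": "carry_out", "kwargs": {
  "targets": [
    [[0,0,0],[0,0,0],1],
    [[0,0,0],[0,0,0],1],
    [[0,0,0],[0,0,0],1],
    [[0,0,0],[0,0,0],1],
    [[0,0,0],[0,0,0],1]
  ]
}}

```text
clock: 14.2
eef_pos: [0.4903, -0.3246, 0.1756]
eef_rot: [0.315, -0.049, 0.948, 0.016]
wrist_force: [-0.8, -1.3, 3.4]
opening: 0.058
grip_force: 67.3
```

>>> {"fn": "carry_out", "kwargs": {
  "targets": [
    [[0,0,0],[0,0,0],1],
    [[0,0,0],[0,0,0],1],
    [[0,0,0],[0,0,0],1],
    [[0,0,0],[0,0,0],1],
    [[0,0,0],[0,0,0],1]
  ]
}}

```text
clock: 14.7
eef_pos: [0.4903, -0.3245, 0.1754]
eef_rot: [0.315, -0.049, 0.948, 0.016]
wrist_force: [-0.9, -0.6, 3.2]
opening: 0.0582
grip_force: 67.3
```

Run:
```python
from h import *
fz()
c=np.array(POSE["win"][2]);M=np.stack(axes(*POSE["win"][:2]),1)
for n in("top","side"):
    im,d,K,E=cam(n); fz(); w=cloud(d,K,E); q=(w-c)@M
    for nm,lo,hi in(("plate",.001,.013),):
        m=(q[...,2]>lo)&(q[...,2]<hi)&(abs(q[...,1])<.05)&(abs(q[...,0])<.1)&(im.min(2)>(140 if n=="side" else 110)); s=q[m]
        A=np.c_[s[:,:2],np.ones(len(s))]; f=np.linalg.lstsq(A,s[:,2],rcond=None)[0]
        print(n,nm,len(s),"x",np.percentile(s[:,0],[1,99]).round(4),"y",np.percentile(s[:,1],[1,99]).round(4),"plane",f.round(4),"rect",cv2.minAreaRect(s[:,:2].astype(np.float32)))
```

```text
F along N 3.14 F [-0.86 -0.63  3.23] M [-0.354  0.351 -0.189] off [  1.2   0.5 -37.5] t 14.7
F along N 2.25 F [-0.51 -1.59  2.3 ] M [-0.372  0.425 -0.174] off [  1.2   0.5 -37.5] t 14.75
top plate 460 x [-0.0287  0.0639] y [-0.0281  0.0296] plane [0.0001 0.0213 0.0047] rect ((0.01676488295197487, -0.001711387187242508), (0.09760058671236038, 0.060860175639390945), 2.1713945865631104)
F along N 3.67 F [-1.58 -2.42  3.21] M [-0.377  0.358 -0.171] off [  1.2   0.5 -37.6] t 14.8
side plate 167 x [0.0037 0.066 ] y [-0.0288  0.0311] plane [0.0081 0.0195 0.0047] rect ((0.035685159265995026, 0.00047909095883369446), (0.06269273906946182, 0.06422121822834015), 84.09132385253906)
```

Held: the plate is centred within 2 mm, the face is parallel, and the pane carries about 5 N. One more short hold, then I back off along the normal.

>>> {"fn": "carry_out", "kwargs": {
  "targets": [
    [[0,0,0],[0,0,0],1],
    [[0,0,0],[0,0,0],1],
    [[0,0,0],[0,0,0],1],
    [[0,0,0],[0,0,0],1],
    [[0,0,0],[0,0,0],1]
  ]
}}

```text
clock: 15.3
eef_pos: [0.4903, -0.3245, 0.1754]
eef_rot: [0.315, -0.049, 0.948, 0.016]
wrist_force: [-0.6, -1.3, 2.7]
opening: 0.0582
grip_force: 67.3
```

>>> {"fn": "carry_out", "kwargs": {
  "targets": [
    [[0,0,0],[0,0,-8],1],
    [[0,0,0],[0,0,-20],1],
    [[0,0,0],[0,0,-40],1],
    [[0,0,0],[0,0,-70],1],
    [[0,0,0],[0,0,-70],1]
  ]
}}

```text
clock: 15.8
eef_pos: [0.4476, -0.3297, 0.2352]
eef_rot: [0.316, -0.049, 0.947, 0.015]
wrist_force: [0.8, 0.0, -2.0]
opening: 0.0579
grip_force: 66.8
```

```bash
python3 -c "
from h import *
go('tray',(0,31,60))"
```

```text
t 15.8 p [ 0.4476 -0.3297  0.2352] q [-0.93 -0.32 -0.27  1.25  0.54 -0.93] open 0.0579 grip 66.8 F [ 0.79  0.   -2.  ] M [-0.112  0.833  0.011]
to tray (0, 31, 60) : turn [0.0779 0.6412 0.2431] shift [-15.9 357.8 223.5] rows>= 8.4
```

>>> {"fn": "carry_out", "kwargs": {
  "targets": [
    [[0,0,0],[0,30,0],1],
    [[0.006,0.05,0.019],[0,75,0],1],
    [[0.018,0.15,0.057],[0,122,5],1],
    [[0.03,0.25,0.095],[0,170,15],1],
    [[0.042,0.35,0.133],[0,215,30],1]
  ]
}}

```text
clock: 16.3
eef_pos: [0.4433, -0.1157, 0.2093]
eef_rot: [0.148, 0.018, 0.989, 0.008]
wrist_force: [1.7, -0.6, -2.5]
opening: 0.0583
grip_force: 66.7
```

>>> {"fn": "carry_out", "kwargs": {
  "targets": [
    [[0,0,0],[0,0,0],1]
  ]
}}

```text
clock: 16.4
eef_pos: [0.4452, -0.1097, 0.207]
eef_rot: [0.146, 0.012, 0.989, 0.011]
wrist_force: [-0.6, -0.7, -3.3]
opening: 0.0582
grip_force: 66.8
```

```bash
python3 -c "
from h import *
go('tray',(1,31,40))"
```

```text
t 16.4 p [ 0.4452 -0.1097  0.207 ] q [-0.32 -0.43 -0.3   1.43  0.11 -0.28] open 0.0582 grip 66.8 F [-0.57 -0.67 -3.26] M [-0.032  0.469  0.017]
to tray (1, 31, 40) : turn [0.0444 0.2912 0.1242] shift [-57.4 148.2 190.6] rows>= 5.0
```

>>> {"fn": "carry_out", "kwargs": {
  "targets": [
    [[0.01,0.06,0.025],[-12,30,34],1],
    [[0.018,0.12,0.05],[-23,60,68],1],
    [[0.027,0.18,0.075],[-35,90,102],1],
    [[0.036,0.24,0.1],[-46,120,136],1],
    [[0.044,0.291,0.124],[-57,148,170],1]
  ]
}}

```text
clock: 16.9
eef_pos: [0.5534, 0.0324, 0.0642]
eef_rot: [0.001, 0.08, 0.997, -0.001]
wrist_force: [0.9, -2.2, -1.9]
opening: 0.0582
grip_force: 66.8
```

>>> {"fn": "carry_out", "kwargs": {
  "targets": [
    [[0,0,0],[0,0,0],1],
    [[0,0,0],[0,0,0],1],
    [[0,0,0],[0,0,0],1]
  ]
}}

```text
clock: 17.2
eef_pos: [0.5529, 0.0304, 0.0671]
eef_rot: [0.003, 0.08, 0.997, -0.001]
wrist_force: [-1.0, -0.0, -2.3]
opening: 0.0576
grip_force: 66.8
```

```bash
cat >> h.py <<'E'
def held(lo=-.055,hi=-.03,frame=None):
    p,R0,o=tool()
    for n in("top","side"):
        im,d,K,E=cam(n); w=cloud(d,K,E); q=(w-p)@R0
        m=(q[...,2]<hi)&(q[...,2]>lo)&(abs(q[...,1])<.04)&(abs(q[...,0])<.09)&(im.min(2)>(140 if n=="side" else 110)); s=q[m]
        A=np.c_[s[:,:2],np.ones(len(s))]; f=np.linalg.lstsq(A,s[:,2],rcond=None)[0]
        print(n,len(s),"x",np.percentile(s[:,0],[1,99]).round(4),"y",np.percentile(s[:,1],[1,99]).round(4),"plane",f.round(4))
E
python3 -c "
from h import *
go('tray',(1,31,-19)); held()"
```

```text
t 17.2 p [0.5529 0.0304 0.0671] q [ 0.06  0.08 -0.09  1.39 -0.    0.22] open 0.0576 grip 66.8 F [-1.05 -0.04 -2.32] M [-0.009  0.032 -0.071]
to tray (1, 31, -19) : turn [-0.0006  0.0064 -0.011 ] shift [-3.1 11.  81.1] rows>= 1.6Traceback (most recent call last):
  File "<string>", line 3, in <module>
    go('tray',(1,31,-19)); held()
                           ~~~~^^
  File "h.py", line 42, in held
    print(n,len(s),"x",np.percentile(s[:,0],[1,99]).round(4),"y",np.percentile(s[:,1],[1,99]).round(4),"plane",f.round(4))
                       ~~~~~~~~~~~~~^^^^^^^^^^^^^^^
    return _quantile_unchecked(
        a, q, axis, out, overwrite_input, method, keepdims, weights)
    return _ureduce(a,
                    func=_quantile_ureduce_func,
    ...<5 lines>...
                    overwrite_input=overwrite_input,
                    method=method)
    r = func(a, **kwargs)
    result = _quantile(arr,
                       quantiles=q,
    ...<2 lines>...
                       out=out,
                       weights=wgt)
    slices_having_nans = np.isnan(arr[-1, ...])
                                  ~~~^^^^^^^^^
IndexError: index -1 is out of bounds for axis 0 with size 0
```

>>> {"fn": "carry_out", "kwargs": {
  "targets": [
    [[-0.001,0.006,-0.011],[-3,11,25],1],
    [[-0.001,0.006,-0.011],[-3,11,50],1],
    [[-0.001,0.006,-0.011],[-3,11,72],1],
    [[-0.001,0.006,-0.011],[-3,11,80],1],
    [[-0.001,0.006,-0.011],[-3,11,80],1]
  ]
}}

```text
clock: 17.75
eef_pos: [0.5576, 0.0406, -0.0131]
eef_rot: [-0.0, 0.074, 0.997, 0.0]
wrist_force: [-0.0, 0.3, -3.6]
opening: 0.0581
grip_force: 66.8
```

>>> {"fn": "carry_out", "kwargs": {
  "targets": [
    [[0,0,0],[0,0,0],1],
    [[0,0,0],[0,0,0],1]
  ]
}}

```text
clock: 17.95
eef_pos: [0.559, 0.0412, -0.0119]
eef_rot: [0.001, 0.074, 0.997, 0.0]
wrist_force: [-0.2, -0.3, -3.0]
opening: 0.0579
grip_force: 66.8
```

Run:
```python
from h import *
go('tray',(1,31,-29))
im,d,K,E=cam("side"); save("lay.png",cv2.resize(im[170:270,200:320],(720,600)))
```

```text
t 17.95 p [ 0.559   0.0412 -0.0119] q [ 0.07  0.13 -0.19  1.25  0.    0.22] open 0.0579 grip 66.8 F [-0.17 -0.27 -3.03] M [ 0.044 -0.012 -0.013]
to tray (1, 31, -29) : turn [0.0006 0.0019 0.0001] shift [ 0.8 -0.7 12.1] rows>= 0.2
```

View pics/lay.png

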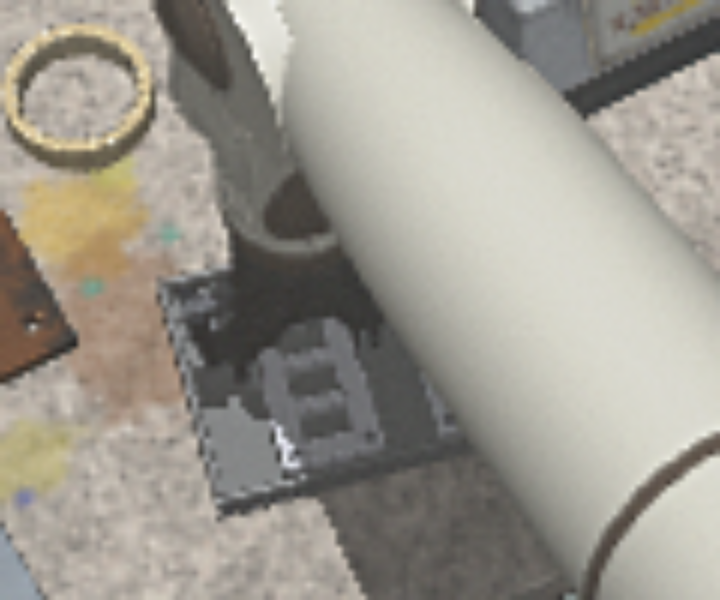

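Side view: the plate (centre about (320,385) in the crop) is over the tray, with a clear gap to the packed plate (440,400). Lowering until touch.

>>> {"fn": "carry_out", "kwargs": {
  "targets": [
    [[0,0,0],[0.8,-0.7,5],1],
    [[0,0,0],[0.8,-0.7,9],1],
    [[0,0,0],[0.8,-0.7,9],1],
    [[0,0,0],[0.8,-0.7,9],1]
  ]
}}

```text
clock: 18.4
eef_pos: [0.557, 0.0408, -0.0231]
eef_rot: [-0.001, 0.074, 0.997, -0.0]
wrist_force: [-0.0, -0.1, -2.1]
opening: 0.0582
grip_force: 66.8
```

>>> {"fn": "carry_out", "kwargs": {
  "targets": [
    [[0,0,0],[0,0,1.5],1],
    [[0,0,0],[0,0,1.5],1],
    [[0,0,0],[0,0,1.5],1]
  ]
}}

```text
clock: 18.7
eef_pos: [0.5571, 0.0408, -0.0241]
eef_rot: [-0.0, 0.074, 0.997, 0.0]
wrist_force: [-1.9, 0.7, 2.3]
opening: 0.058
grip_force: 67.4
```

Touchdown, about 5 N. Releasing gently and retreating up.

>>> {"fn": "carry_out", "kwargs": {
  "targets": [
    [[0,0,0],[0,0,0.5],1],
    [[0,0,0],[0,0,0.5],-0.3],
    [[0,0,0],[0,0,0.5],-0.6],
    [[0,0,0],[0,0,0],-1],
    [[0,0,0],[0,0,0],-1]
  ]
}}

```text
clock: 19.2
eef_pos: [0.5572, 0.0408, -0.0244]
eef_rot: [-0.0, 0.074, 0.997, 0.0]
wrist_force: [-0.8, 0.3, 0.2]
opening: 0.0854
grip_force: 0.0
```

>>> {"fn": "carry_out", "kwargs": {
  "targets": [
    [[0,0,0],[0,0,0],-1],
    [[0,0,0],[0,0,-20],-1],
    [[0,0,0],[0,0,-60],-1],
    [[0,0,0],[0,0,-105],-1],
    [[0,0,0],[0,0,-150],-1]
  ]
}}

```text
clock: 19.7
eef_pos: [0.5568, 0.0407, 0.127]
eef_rot: [-0.001, 0.074, 0.997, -0.0]
wrist_force: [1.0, 0.4, 0.5]
opening: 0.0855
grip_force: 0.0
```

>>> {"fn": "carry_out", "kwargs": {
  "targets": [
    [[0,0,0],[40,0,-20],0],
    [[0,0,0],[80,0,-40],1],
    [[0,0,0],[120,0,-50],1],
    [[0,0,0],[150,0,-50],1],
    [[0,0,0],[150,0,-50],1]
  ]
}}

```text
clock: 20.2
eef_pos: [0.4068, 0.0632, 0.177]
eef_rot: [0.0, 0.073, 0.997, 0.0]
wrist_force: [0.5, 0.7, -0.0]
opening: 0.0123
grip_force: 0.0
```

```bash
cat >> h.py <<'E'
def plates():
    im,d,K,E=cam("top"); t,y,c=POSE["tray"]; M=np.stack(axes(t,y),1); c=np.array(c)
    g=cv2.cvtColor(im,cv2.COLOR_RGB2GRAY); o,r=None,None
    w=cloud(d,K,E); q=(w-c)@M; zf=q[...,2]
    print("face z",[np.median(zf[(abs(q[...,0])<.06)&(abs(q[...,1]-yy)<.035)&(im.min(2)>125)]).round(4) for yy in(-.06,.03)])
    a,b,t0,e=198,290,190,255; G=cv2.resize(im[t0:e,a:b].min(2),None,fx=8,fy=8,interpolation=cv2.INTER_CUBIC)
    for th in(125,132,140):
        for k in cv2.findContours((G>th).astype(np.uint8),cv2.RETR_EXTERNAL,cv2.CHAIN_APPROX_NONE)[0]:
            if cv2.contourArea(k)<8000: continue
            uv=(k[:,0]+.5)/8-.5+[a,t0]; O,r=rays(uv,K,E); P=O+r*((.017-O[2])/r[:,2])[:,None]; s=((P-c)@M)[:,:2].astype(np.float32)
            R_=cv2.minAreaRect(s)
            if max(R_[1])<.16: print(th,"c",np.round(R_[0],4),"size",np.round(R_[1],4),round(R_[2],1))
    return im
E
python3 - <<'E'
from h import *
go('tray',(0,70,20))
im=plates(); save("laid.png",cv2.resize(im[180:260,190:300],(770,560)))
E
```

```text
t 20.2 p [0.4068 0.0632 0.177 ] q [ 0.15 -0.25 -0.19  1.63  0.    0.3 ] open 0.0123 grip 0.0 F [ 0.55  0.71 -0.05] M [-0.005 -0.054  0.006]
to tray (0, 70, 20) : turn [0.0007 0.0008 0.0013] shift [-152.    38.7  152.2] rows>= 4.4
face z [np.float64(0.0111), np.float64(0.0113)]
125 c [-0.0717  0.1032] size [0.0917 0.0642] 8.3
125 c [-0.0291 -0.0933] size [0.1286 0.1063] 6.5
125 c [ 0.0008 -0.0609] size [0.0683 0.1345] 89.6
125 c [-0.0024  0.0308] size [0.1351 0.0679] 0.5
132 c [ 0.0008 -0.0614] size [0.0652 0.1334] 89.7
132 c [-0.0027  0.0305] size [0.065  0.1336] 89.6
140 c [ 0.0008 -0.0615] size [0.0634 0.1323] 89.8
140 c [-0.0029  0.0305] size [0.0632 0.1321] 89.6
```

View pics/laid.png

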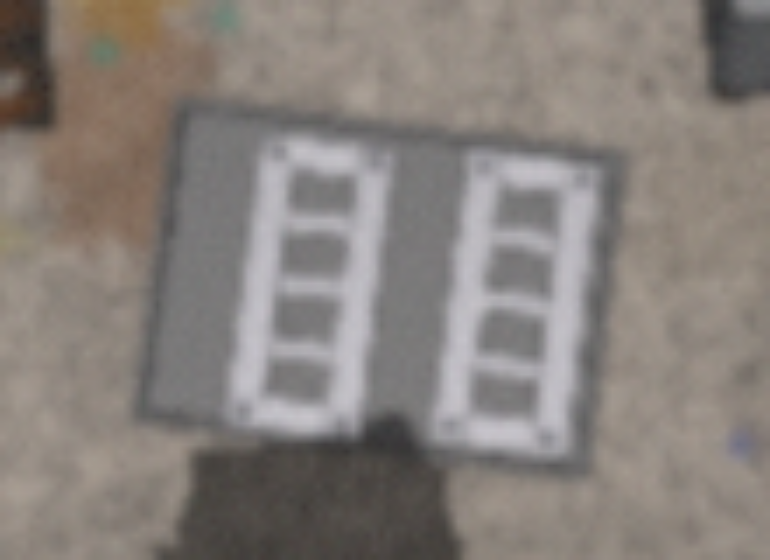

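The plate lies flat at tray (-3, 30.5) mm with the packed plate at (1, -61.5) mm, parallel. I'll turn the shut fingers 90 deg and push from the +y side.

>>> {"fn": "carry_out", "kwargs": {
  "targets": [
    [[0,0,0.14],[-15,5,4],1],
    [[0,0,0.28],[-30,10,8],1],
    [[0,0,0.42],[-45,15,12],1],
    [[0,0,0.56],[-60,20,16],1],
    [[0,0,0.7],[-75,25,20],1]
  ]
}}

```text
clock: 20.75
eef_pos: [0.4883, 0.0764, 0.1548]
eef_rot: [-0.001, 0.414, 0.91, -0.0]
wrist_force: [-0.8, 0.7, 0.3]
opening: -0.0002
grip_force: 0.0
```

>>> {"fn": "carry_out", "kwargs": {
  "targets": [
    [[0,0,0.14],[0,0,0],1],
    [[0,0,0.28],[0,0,0],1],
    [[0,0,0.42],[0,0,0],1],
    [[0,0,0.56],[0,0,0],1],
    [[0,0,0.7],[0,0,0],1]
  ]
}}

```text
clock: 21.25
eef_pos: [0.4877, 0.0763, 0.1549]
eef_rot: [-0.001, 0.701, 0.713, -0.001]
wrist_force: [0.8, -0.7, -0.5]
opening: -0.0002
grip_force: 0.0
```

>>> {"fn": "carry_out", "kwargs": {
  "targets": [
    [[0,0,0.1],[0,0,0],1],
    [[0,0,0.17],[0,0,0],1],
    [[0,0,0.17],[0,0,0],1]
  ]
}}

```text
clock: 21.55
eef_pos: [0.4875, 0.0763, 0.155]
eef_rot: [-0.001, 0.758, 0.653, -0.001]
wrist_force: [-0.4, -0.0, 0.3]
opening: -0.0005
grip_force: 0.0
```

```bash
cat >> h.py <<'E'
def gor(off):
    p,R0,o=tool(); Rt,pt=goal('tray',off); Rt=Rt@R.from_rotvec([0,0,np.pi/2]).as_matrix(); rv,s=delta(Rt,pt,p,R0)
    q=np.stack(axes(*POSE['tray'][:2]),1).T@(p-np.array(POSE['tray'][2]))*1000
    print("t",round(o["clock"],2),"tray-frame TCP",q.round(1),"F",np.round(o["wrist_force"],2),"open",o["opening"].__round__(4),"q",np.round(o["qpos"],2),"| turn",rv,"shift",s)
E
python3 -c "
from h import *
gor((-3,80,30))"
```

```text
t 21.55 tray-frame TCP [-74.2  55.9 150. ] F [-0.37 -0.04  0.35] open -0.0005 q [ 0.16 -0.06 -0.06  1.57  0.    1.87] | turn [-0.0017  0.0004  0.    ] shift [ 24.2  71.4 119.9]
```

>>> {"fn": "carry_out", "kwargs": {
  "targets": [
    [[0,0,0],[10,30,20],1],
    [[0,0,0],[20,60,45],1],
    [[0,0,0],[24,71,85],1],
    [[0,0,0],[24,71,120],1],
    [[0,0,0],[24,71,120],1]
  ]
}}

```text
clock: 22.05
eef_pos: [0.5577, 0.0892, 0.0298]
eef_rot: [-0.003, 0.757, 0.654, -0.004]
wrist_force: [-1.7, -0.5, -0.2]
opening: -0.0003
grip_force: 0.0
```

>>> {"fn": "carry_out", "kwargs": {
  "targets": [
    [[0,0,0],[0,0,0],1],
    [[0,0,0],[0,0,0],1]
  ]
}}

```text
clock: 22.25
eef_pos: [0.5616, 0.09, 0.038]
eef_rot: [0.0, 0.757, 0.653, 0.001]
wrist_force: [-0.7, -0.7, 1.3]
opening: -0.0
grip_force: 0.0
```

```bash
python3 -c "
from h import *
gor((-3,79,-12))"
```

```text
t 22.25 tray-frame TCP [-2.9 80.3 33. ] F [-0.66 -0.74  1.33] open -0.0 q [ 0.16  0.13 -0.1   1.34  0.    1.88] | turn [ 0.0019 -0.0008  0.0019] shift [-1.4 -0.2 45. ]
```

>>> {"fn": "carry_out", "kwargs": {
  "targets": [
    [[0,0,0],[-1.4,0,20],1],
    [[0,0,0],[-1.4,0,35],1],
    [[0,0,0],[-1.4,0,45],1],
    [[0,0,0],[-1.4,0,45],1]
  ]
}}

```text
clock: 22.65
eef_pos: [0.5594, 0.0884, -0.0103]
eef_rot: [-0.001, 0.757, 0.653, -0.001]
wrist_force: [-0.5, -0.9, -0.3]
opening: -0.0001
grip_force: 0.0
```

>>> {"fn": "carry_out", "kwargs": {
  "targets": [
    [[0,0,0],[0,0,4],1],
    [[0,0,0],[0,0,8],1],
    [[0,0,0],[0,0,8],1]
  ]
}}

```text
clock: 22.95
eef_pos: [0.5601, 0.0885, -0.0176]
eef_rot: [-0.0, 0.757, 0.653, -0.0]
wrist_force: [0.4, -1.1, -0.2]
opening: -0.0003
grip_force: 0.0
```

```bash
python3 -c "
from h import *
gor((-3,79,-20))"
```

```text
t 22.95 tray-frame TCP [ -4.2  78.6 -22.6] F [ 0.44 -1.11 -0.16] open -0.0003 q [ 0.16  0.16 -0.18  1.24  0.    1.87] | turn [-0.0012  0.0002  0.0013] shift [ 0.4  1.2 -2.6]
```

>>> {"fn": "carry_out", "kwargs": {
  "targets": [
    [[0,0,0],[-5,1,0],1],
    [[0,0,0],[-9,1,0],1],
    [[0,0,0],[-14,1,0],1],
    [[0,0,0],[-19,1,0],1],
    [[0,0,0],[-24,1,0],1]
  ]
}}

```text
clock: 23.45
eef_pos: [0.5577, 0.0642, -0.0171]
eef_rot: [-0.0, 0.757, 0.653, -0.0]
wrist_force: [0.8, 2.4, 1.1]
opening: -0.0002
grip_force: 1.0
```

>>> {"fn": "carry_out", "kwargs": {
  "targets": [
    [[0,0,0],[-2,0,0],1],
    [[0,0,0],[-4,0,0],1],
    [[0,0,0],[-6,0,0],1],
    [[0,0,0],[-6,0,0],1]
  ]
}}

```text
clock: 23.85
eef_pos: [0.5567, 0.0584, -0.0174]
eef_rot: [-0.0, 0.757, 0.653, -0.0]
wrist_force: [-0.1, 0.5, 0.0]
opening: -0.0001
grip_force: 0.3
```

```bash
python3 -c "
from h import *
gor((-3,45,-22)); plates()"
```

```text
t 23.85 tray-frame TCP [ -3.   48.4 -22.4] F [-0.08  0.46  0.01] open -0.0001 q [ 0.1   0.14 -0.19  1.24 -0.    1.82] | turn [-0.0009  0.0004  0.0011] shift [-3.4  0.  -0.4]
face z [np.float64(0.0114), np.float64(0.4852)]
125 c [-0.0272 -0.1236] size [0.1152 0.0456] 6.5
125 c [ 0.0008 -0.0614] size [0.1339 0.0648] 0.0
125 c [ 0.0935 -0.0955] size [0.0332 0.0742] 7.1
132 c [ 0.0009 -0.0613] size [0.0635 0.1329] 89.9
140 c [ 0.001  -0.0613] size [0.1315 0.0622] 0.0
```

>>> {"fn": "carry_out", "kwargs": {
  "targets": [
    [[0,0,0],[-2,0,0],1],
    [[0,0,0],[-4,0,0],1]
  ]
}}

```text
clock: 24.1
eef_pos: [0.556, 0.0547, -0.0175]
eef_rot: [-0.0, 0.757, 0.653, -0.0]
wrist_force: [0.6, 1.7, 0.7]
opening: -0.0002
grip_force: 0.9
```

>>> {"fn": "carry_out", "kwargs": {
  "targets": [
    [[0,0,0],[-1,0,0],1],
    [[0,0,0],[-2,0,0],1]
  ]
}}

```text
clock: 24.3
eef_pos: [0.5557, 0.0526, -0.0175]
eef_rot: [-0.0, 0.757, 0.653, -0.0]
wrist_force: [1.2, 1.8, 0.9]
opening: -0.0003
grip_force: 0.7
```

Run:
```python
from h import *
gor((-3,42,-22))
im,d,K,E=cam("side"); t,y,c=POSE["tray"]; M=np.stack(axes(t,y),1); q=(cloud(d,K,E)-np.array(c))@M
m=(abs(q[...,0]+.045)<.008)&(abs(q[...,1])<.1)&(abs(q[...,2]-.012)<.006)&(im.min(2)>90)
yy=np.sort(q[...,1][m]); print(len(yy),yy.round(3)[::3])
plates()
```

```text
t 24.3 tray-frame TCP [ -3.2  42.5 -22.5] F [1.23 1.81 0.87] open -0.0003 q [ 0.09  0.14 -0.2   1.24  0.    1.81] | turn [-0.0013  0.0002  0.0012] shift [-0.5  0.2 -0.5]
39 [-0.026 -0.023 -0.019 -0.017 -0.015 -0.001  0.017  0.019  0.021  0.024
  0.028  0.03   0.077]
face z [np.float64(0.0117), np.float64(0.4841)]
125 c [-0.0263 -0.1274] size [0.1119 0.0453] 0.3
125 c [ 0.0006 -0.0601] size [0.1341 0.07  ] 1.9
125 c [ 0.0935 -0.0943] size [0.0328 0.0765] 7.1
132 c [ 0.001 -0.064] size [0.1353 0.0674] 6.6
140 c [ 0.001  -0.0622] size [0.1318 0.061 ] 0.4
```

>>> {"fn": "carry_out", "kwargs": {
  "targets": [
    [[0,0,0],[-1,0,0],1],
    [[0,0,0],[-2,0,0],1]
  ]
}}

```text
clock: 24.6
eef_pos: [0.5555, 0.0507, -0.0174]
eef_rot: [-0.0, 0.757, 0.653, -0.0]
wrist_force: [0.8, 1.1, -0.4]
opening: -0.0001
grip_force: 0.6
```

>>> {"fn": "carry_out", "kwargs": {
  "targets": [
    [[0,0,0],[5,0,0],1],
    [[0,0,0],[15,0,0],1],
    [[0,0,0],[15,0,-30],1],
    [[0,0,0],[15,0,-75],1],
    [[0,0,0],[15,0,-120],1]
  ]
}}

```text
clock: 25.1
eef_pos: [0.5573, 0.0663, 0.1036]
eef_rot: [-0.001, 0.757, 0.653, -0.001]
wrist_force: [0.5, -0.7, 0.5]
opening: -0.0001
grip_force: 0.0
```

>>> {"fn": "carry_out", "kwargs": {
  "targets": [
    [[0,0,0],[0,-40,-30],1],
    [[0,0,0],[0,-85,-50],1],
    [[0,0,0],[0,-130,-60],1],
    [[0,0,0],[0,-160,-60],1],
    [[0,0,0],[0,-160,-60],1]
  ]
}}

```text
clock: 25.6
eef_pos: [0.3975, 0.0899, 0.1642]
eef_rot: [0.0, 0.757, 0.654, 0.001]
wrist_force: [-0.0, -0.2, 0.4]
opening: 0.0001
grip_force: 0.0
```

Run:
```python
from h import *
gor((-3,42,-22))
im=plates(); save("end.png",cv2.resize(im[180:260,190:300],(770,560)))
```

```text
t 25.6 tray-frame TCP [-165.2   56.   159.2] F [-0.05 -0.19  0.37] open 0.0001 q [ 0.22 -0.26 -0.23  1.61  0.    1.94] | turn [ 0.0009 -0.0008  0.0028] shift [-14.6 162.  181.3]
face z [np.float64(0.0115), np.float64(0.0114)]
125 c [-0.0712  0.1019] size [0.0922 0.0669] 8.3
125 c [-0.0013 -0.0305] size [0.1383 0.1284] 0.6
132 c [-0.0276 -0.1276] size [0.1105 0.0452] 0.2
132 c [-0.0012 -0.0308] size [0.1371 0.1259] 0.4
140 c [-0.0012 -0.0309] size [0.1362 0.1242] 0.3
```

View pics/end.png

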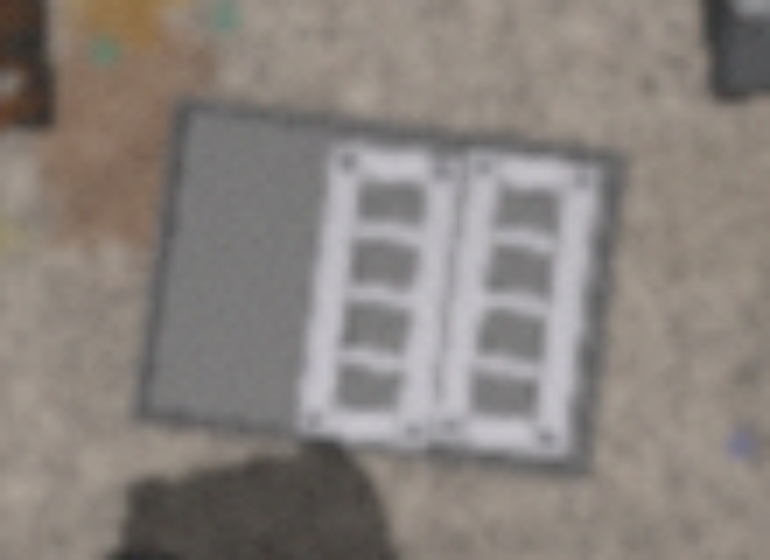

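Top view: both plates lie flat side by side (about (365,300) and (515,305)), parallel. Combined width is about 121 mm, so the gap is about 1 mm, with the ends about 3.5 mm from level. The robot is clear, so I hand in.

```bash
python3 -c "
from station import ctrl
print(ctrl.close_job())"
```

```text
the job is handed in; nothing more can be done
None
```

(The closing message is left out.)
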